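# Load the drying unit at the mould-polishing bench

### The arm

A 6-joint arm with a two-finger parallel gripper is mounted at the origin on the work surface. World frame = base frame: x ahead of the robot, y to its left, z up, the work surface at z = 0. Lengths are in m, angles in rad, forces in N, time in s.
With the tool pointing down it reaches from about 0.325 to 0.9 m from the base axis. Payload 6.1 kg.
Tool frame: the origin (TCP) lies at the very end of the fingers, on their centre line; the grasp point (between the pads) lies 19 mm behind it; z points along the fingers, y is the line along which they close (so a half turn about z gives the same grasp; the last joint's range is limited). The gripper opens to 87 mm and grips with 3 to 60 N. Pads are 19 mm wide; open, the fingers measure 117 mm over their backs; the gripper's body (75 mm by 190 mm) begins 51 mm behind the grasp point.
Start: joints at [1.195, 0.22, 1.526, -0, 1.395, -0.126], TCP at [0.155, 0.606, 0.223] pointing down, gripper open.
Joint ranges: [-2.98, 2.98], [-0.91, 2.08], [0.09, 2.57], [-1.24, 4.39], [0.2, 2.65], [-2.68, 2.68]. Speed limits (rad/s): [2.57, 2.57, 3.01, 3.14, 3.14, 3.14].

### API

Orientations are given as [roll, pitch, yaw] about the fixed x, y, z axes, in that order (R = Rz(yaw) Ry(pitch) Rx(roll)).
In Python, from rig import observe, read_camera, job_done gives the robot as it stands.
- The arm moves only by the shell command python3 -m handwheel 'ROWS' [FORCE]. ROWS is JSON, a list of rows, each a list of 3 entries, a list of its own where there are three numbers: the opening, from -1 (shut) to 1 (fully open), then the shift along the tool's x, y, z in m, then the turn about the tool's z in rad. A call has 1 to 8 rows; each row shifts and turns the commanded pose from where the row before left it, along the tool's axes as they then stand; what a row does not reach is not made up. A row lasts 1/8 s, in which the tool goes at most 62.5 mm and 10.7 degrees, less where a joint would pass 70% of its speed; a pose out of reach is approached as far as the arm can. A call is refused whole if a number of a shift passes 0.0625 or a number of a turn 0.188, either way. A call with a gripper value outside its range is refused whole. The fingers move at their own pace and stop on an object; FORCE is the grip in N (left out, the last holds). Time passes only in rows, so rows that do not move let the fingers close. It gives the time, the measured TCP pose, the force, the opening and the grip force at its end, in the units of the state.
- observe(): the state, without advancing time (a new reading comes with each control period).
- read_camera(name): name is "scene" or "top"; returns a dict with "img" (420x560x3 uint8, red, green, blue), "fov_y" (degrees; the focal length in pixels is half the picture's height over the tangent of half this angle, whatever the lens; pixels are square), "cx", "cy" (the principal point, pixels), "extrinsics" (4x4, takes a point from camera to world coordinates). Camera axes: x right, y down, z forward; pixel columns grow to the right and rows downward; lengths in m; the calibration is good to about 2 mm. A picture is of the moment at which its call begins. There is no depth.
- job_done(): hands the job in; it is judged then, once.
The state is a dict: "clock": time; "q": joint angles; "joint_velocities": joint speeds; "effort": joint torques, N m; "eef_pos": TCP position; "orientation": TCP orientation; "contact_force": force on the tool from outside, world axes, zero at the start; "torque": the same for the moment, N m; "finger_gap": finger opening in m; "finger_force": force on a finger pad.
Only numpy, scipy, OpenCV 4.12 (cv2) and the standard library are available. Lean on these libraries where they do the work, as an engineer would, in place of code of your own. Each camera call takes 0.05 s, during which the arm holds its last target. There are 200 camera calls.

### The job

Load the drying unit: stand every steel cup from the draining mat upside down over a drying peg of its own, rim flat on the deck, and hook the wire basket over the steel rail at the end the air pipe leaves open, then slide it along under the pipe until its hook is right below the red ring. Once everything is loaded, switch the blower on by turning the black knob clockwise past its click to the green dot. Leave the other things on the bench where they are.

Things in the scene. Friction and masses are not known exactly. Their poses are not given: they have to be found in the camera images.
- cup1: A straight round stainless cup, 52 mm across, 85 mm tall, walls 3 mm, floor 4 mm, 0.1 to 0.16 kg; may be absent. Origin at the centre of the outside of its floor, z towards its open mouth. It starts lying on its side in a groove of the mat, its axis about 32 mm above the table, mouth end towards +x of the mat (towards the drying unit).
- cup2: A straight round stainless cup, 52 mm across, 85 mm tall, walls 3 mm, floor 4 mm, 0.1 to 0.16 kg; may be absent. Origin at the centre of the outside of its floor, z towards its open mouth. It starts lying on its side in a groove of the mat, its axis about 32 mm above the table, mouth end towards +x of the mat (towards the drying unit).
- cup3: A straight round stainless cup, 52 mm across, 85 mm tall, walls 3 mm, floor 4 mm, 0.1 to 0.16 kg; may be absent. Origin at the centre of the outside of its floor, z towards its open mouth. It starts lying on its side in a groove of the mat, its axis about 32 mm above the table, mouth end towards +x of the mat (towards the drying unit).
- cup4: A straight round stainless cup, 52 mm across, 85 mm tall, walls 3 mm, floor 4 mm, 0.1 to 0.16 kg; may be absent. Origin at the centre of the outside of its floor, z towards its open mouth. It starts lying on its side in a groove of the mat, its axis about 32 mm above the table, mouth end towards +x of the mat (towards the drying unit).
- mat: Black ribbed rubber draining mat, fixed, 290 x 250 mm, base 4 mm thick, ribs up to 8 mm high along its x, 22 mm apart. Origin at the centre of its underside. The cups lie along its x in two columns 110 mm apart (y of the mat) and two rows 150 mm apart (x of the mat).
- dryer: White drying unit, fixed. Deck with four pegs: 270 x 210 mm, its top 60 mm above the table; grey switch console (90 x 80 x 60 mm high) at its front left; on its left a drip tray under the steel rail. A tower 240 mm high (24 x 16 mm) holds the rail at y = 122 mm, x = 100 mm. Origin on the table under the middle of the four pegs, x away from the robot, y to its left.
- peg1 (a point): Foot of a drying peg on the deck (60 mm above the table), on its axis. Pegs are upright tubes 32 mm thick with round tops, 72 mm high; they stand 130 mm (x) by 110 mm (y) apart. A cup goes over a peg until its rim rests on the deck.
- peg2 (a point): Foot of a drying peg on the deck (60 mm above the table), on its axis. Pegs are upright tubes 32 mm thick with round tops, 72 mm high; they stand 130 mm (x) by 110 mm (y) apart. A cup goes over a peg until its rim rests on the deck.
- peg3 (a point): Foot of a drying peg on the deck (60 mm above the table), on its axis. Pegs are upright tubes 32 mm thick with round tops, 72 mm high; they stand 130 mm (x) by 110 mm (y) apart. A cup goes over a peg until its rim rests on the deck.
- peg4 (a point): Foot of a drying peg on the deck (60 mm above the table), on its axis. Pegs are upright tubes 32 mm thick with round tops, 72 mm high; they stand 130 mm (x) by 110 mm (y) apart. A cup goes over a peg until its rim rests on the deck.
- rail_free (a point): Point on the axis of the round steel rail (12 mm thick, 190 mm above the table, along y of this frame), where it is open above. The rail runs from the tower 220 mm to -y to an end post (200 mm high) 77 mm to +y. A copper air pipe (14 mm thick, axis 31 mm above the rail's) runs over it from the tower to 63 mm short of this point.
- mark (a point): Centre of the red ring (19 mm thick, 12 mm wide) on the air pipe, 31 mm above the rail's axis, y along the rail. The ring sits somewhere along the pipe and stays there.
- basket: Dip basket of steel wire with core pins, 0.21 to 0.32 kg: tray 90 x 110 x 42 mm (its middle 2 mm to +x of the hook), a flat shank up to the -x leg of the hook, an upright red handle at its -x side. Origin on the underside, below the hook; y along the rail when it hangs, x away from the robot. Centre of mass right below the hook. It starts standing on the table.
- basket_hook (a point): Inside apex of the hook, 147 mm above the basket's underside. The hook is an inverted V of 4 mm sheet, 36 mm long along y, legs at 45 degrees reaching 24 mm down, open below. Hung on the rail, the apex is 8.5 mm above the rail's axis and 22.5 mm below the red ring's centre.
- basket_grip (a point): Grip point on the red handle, 163 mm above the underside, 44 mm to the -x side of the hook. The handle is an upright bar 12 mm thick (y) and 22 mm wide (x), from 119 to 183 mm above the underside. Taken from above with the fingers closing along y, it passes clear of the air pipe.
- switch (a joint): Blower switch, rad: 0 = off, 1.4 = on, growing clockwise seen from above, with stops at both ends. A toggle spring (about 0.1 N m) drives the knob back to 0 from anywhere short of 0.7 and on to 1.4 once past it: that snap is the click.
- switch_grip (a point): On the upright axis of the switch knob, at gripping height, 89 mm above the table. The knob has a black bar grip 42 mm long (x of this frame), 14 mm thick (y), 32 mm high, its top 10 mm above this point, on a 44 mm disc; a white line on the bar points along +x, at the white dot when off and the green dot when on.
- paste_jar: Bystander, to be left where it is: small amber jar with a yellow lid, 44 mm across, 45 mm tall. Origin at the centre of its underside.
- oilstone: Bystander, to be left where it is: brick-coloured stone 100 x 28 x 22 mm. Origin at the centre of its underside.
- brush_jar: Bystander, to be left where it is: glass jar of brushes, 68 mm across, 185 mm tall. Origin at the centre of its underside.
- scraper: Bystander, to be left where it is: orange-handled screwdriver-like scraper, 170 mm long, lying. Origin at the centre of its underside.
- cork_block: Bystander, to be left where it is: cork block 90 x 50 x 35 mm. Origin at the centre of its underside.
- spray_can: Bystander, to be left where it is: blue can with a red cap, 60 mm across, 150 mm tall. Origin at the centre of its underside.
Things that resemble listed ones, but are neither listed nor needed, are in the scene too. Leave any pink look-alike of the cup1 alone.

How it is judged:
On the way, in this order (a step that is already met when the one before it is completed fails the run):
1. every cup that is present stands upside down over a peg and the basket hangs on the rail below the red ring ((horizontal distance between cup1 and peg1 below 0.012 m or horizontal distance between cup1 and peg2 below 0.012 m or horizontal distance between cup1 and peg3 below 0.012 m or horizontal distance between cup1 and peg4 below 0.012 m) and height (world z) of cup1 between 0.14 and 0.151 m and angle between each of cup1, cup2, cup3, cup4's own z axis and vertical above 3 rad and (horizontal distance between cup2 and peg1 below 0.012 m or horizontal distance between cup2 and peg2 below 0.012 m or horizontal distance between cup2 and peg3 below 0.012 m or horizontal distance between cup2 and peg4 below 0.012 m) and height (world z) of cup2 between 0.14 and 0.151 m and (horizontal distance between cup3 and peg1 below 0.012 m or horizontal distance between cup3 and peg2 below 0.012 m or horizontal distance between cup3 and peg3 below 0.012 m or horizontal distance between cup3 and peg4 below 0.012 m) and height (world z) of cup3 between 0.14 and 0.151 m and (horizontal distance between cup4 and peg1 below 0.012 m or horizontal distance between cup4 and peg2 below 0.012 m or horizontal distance between cup4 and peg3 below 0.012 m or horizontal distance between cup4 and peg4 below 0.012 m) and height (world z) of cup4 between 0.14 and 0.151 m and y of basket_hook in the frame of mark between -0.012 and 0.012 m and x of basket_hook in the frame of mark between -0.012 and 0.012 m and z of basket_hook in the frame of mark between -0.03 and -0.016 m and angle between basket's own z axis and vertical below 0.2 rad), for 0.3 s.
2. the blower is switched on (value of joint switch above 1.2 rad), for 0.2 s.
At the end, for the whole second after the job is handed in: Each present cup is upside down over a peg (within 12 mm of its axis and 0.14 rad of plumb, rim at most 6 mm above the deck); the basket hangs upright on the rail (within 0.2 rad), its hook within 12 mm of the red ring along the rail; the knob reads over 1.2 rad; cups and basket are at rest (all of step 1 and value of joint switch above 1.2 rad and linear speed of each of cup1, cup2, cup3, cup4, basket below 0.03 m/s); the robot touches nothing.
It fails at once if a bystander (jar, stone, brushes, scraper, cork block or can) is shoved more than 40 mm (distance of any of paste_jar, oilstone, brush_jar, scraper, cork_block, spray_can from where it was at the start of the episode above 0.04 m).
Of cup1, cup2, cup3, cup4 only 3 to 4 are there at a start; the rules pass over those that are not, and their reading is None.
At some moment in a run one of basket may be knocked a few centimetres aside while the robot is not near it.
It also fails if it takes over 210 s, if anything falls off the work surface, if the arm or the gripper's body presses on something with over 40 N, if the wrist force passes 120 N, or if a joint passes its speed limit or range.

## Working session

There is one attempt and no reset: what is moved stays moved. The work goes in short steps, Python scripts to look and compute and a shell command to move; the robot and the scene stay as the last step left them, time stands still between calls to the robot, and variables do not carry over. Pictures are saved under pics/ and viewed, at most 14 in all, crops included, and the job is handed in when it is done.

```bash
ls; mkdir -p pics
cat > h.py <<'E'
import numpy as np, cv2
from rig import observe, read_camera
def snap(n,f=None):
    c=read_camera(n)
    if f: cv2.imwrite('pics/'+f,cv2.cvtColor(c['img'],cv2.COLOR_RGB2BGR))
    return c
def ray(c,u,v):
    f=c['img'].shape[0]/2/np.tan(np.radians(c['fov_y'])/2)
    E=np.array(c['extrinsics']); d=E[:3,:3]@np.array([(u-c['cx'])/f,(v-c['cy'])/f,1]); return E[:3,3],d/np.linalg.norm(d)
def plane(c,u,v,z):
    o,d=ray(c,u,v); return o+d*(z-o[2])/d[2]
def tri(c1,p1,c2,p2):
    o1,d1=ray(c1,*p1);o2,d2=ray(c2,*p2)
    s=np.linalg.lstsq(np.c_[d1,-d2],o2-o1,rcond=None)[0]
    a,b=o1+s[0]*d1,o2+s[1]*d2; return (a+b)/2,np.linalg.norm(a-b)
def proj(c,P):
    f=c['img'].shape[0]/2/np.tan(np.radians(c['fov_y'])/2)
    E=np.array(c['extrinsics']); p=E[:3,:3].T@(np.array(P)-E[:3,3]); return p[0]/p[2]*f+c['cx'],p[1]/p[2]*f+c['cy']
E
python3 - <<'E'
from h import *
for n in('scene','top'):
    c=snap(n,n+'0.png');print(n,c['fov_y'],c['cx'],c['cy'],np.round(c['extrinsics'],3))
print(observe())
E
```

```text
pics
scene 50.5810091977149 285.45444157919775 206.65819985742962 [[-0.039  0.859 -0.51   1.163]
 [ 0.999  0.04  -0.01  -0.014]
 [ 0.011 -0.51  -0.86   1.298]
 [ 0.     0.     0.     1.   ]]
top 44.152139172353365 275.7009564510935 211.034585324931 [[ 0.003 -0.994  0.109  0.26 ]
 [-1.    -0.004 -0.006 -0.005]
 [ 0.006 -0.109 -0.994  2.135]
 [ 0.     0.     0.     1.   ]]
{'clock': 0.1, 'q': array([ 1.19494363e+00,  2.21162025e-01,  1.52749262e+00,  1.11657240e-05,
        1.39468013e+00, -1.26104166e-01]), 'joint_velocities': array([ 0.00016815, -0.00327325, -0.001118  ,  0.00030908,  0.00262217,
       -0.00013663]), 'effort': array([-3.89082652e-04, -4.95943093e+01, -3.88518763e+01,  7.00757978e-02,
        5.16580429e-02, -9.45069337e-05]), 'eef_pos': array([0.15427396, 0.60509207, 0.22153965]), 'orientation': array([-3.13986574e+00, -2.30009550e-04,  2.89184196e+00]), 'contact_force': array([0.95333653, 0.12024007, 0.38194219]), 'torque': array([-0.01607135, -0.03324774, -0.04025062]), 'finger_force': 0.0, 'finger_gap': 0.08712314465461697}
```

View pictures.

View pics/scene0.png

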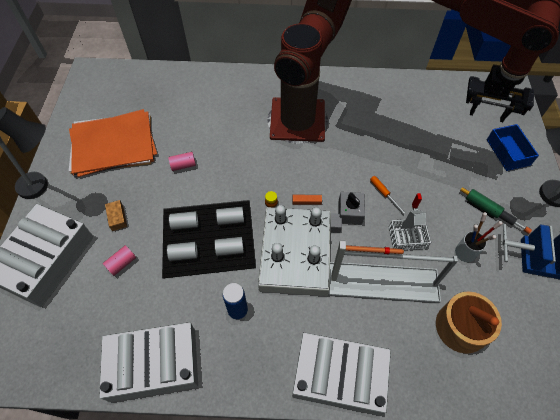

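View pics/top0.png

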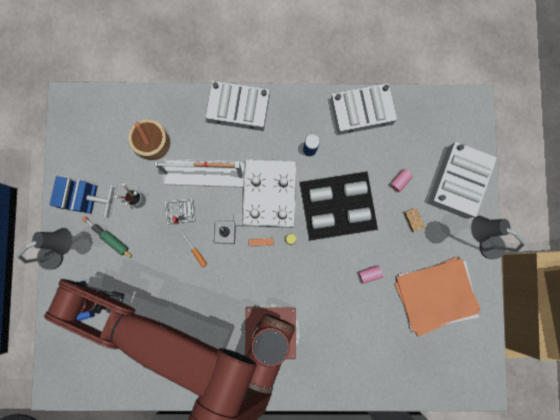

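The scene shows four grey cups on the black mat at about (183,220), (229,215), (182,251) and (229,246). The dryer with its pegs is at (296,250), the basket at (410,230), and the knob at (352,203). The red ring is near (388,251). The pink cylinders at (182,161) and (119,260), and the steel rollers in the white boxes, are look-alikes. The grey cups on the mat fit the description; I'll confirm them in an enlarged crop.

Run:
```python
import cv2
a=cv2.imread('pics/scene0.png')[170:310,150:470];cv2.imwrite('pics/sc.png',cv2.resize(a,None,fx=2.5,fy=2.5,interpolation=cv2.INTER_CUBIC))
a=cv2.imread('pics/top0.png')[150:270,150:390];cv2.imwrite('pics/tc.png',cv2.resize(a,None,fx=3.3,fy=3.3,interpolation=cv2.INTER_CUBIC))
```

```text
(no output)
```

View pics/sc.png

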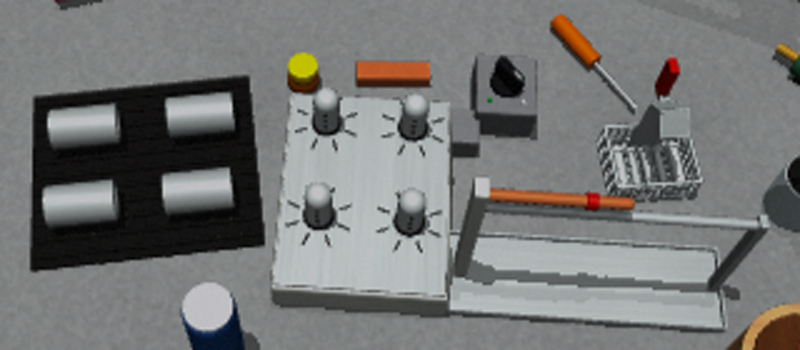

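View pics/tc.png

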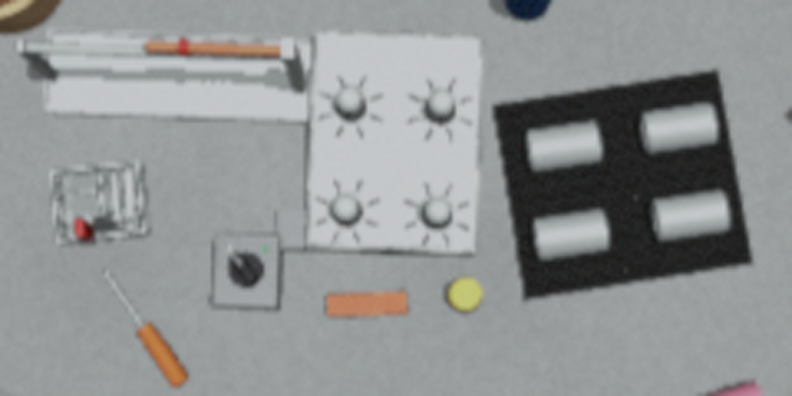

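The crops confirm the four grey cups on the mat. The crop positions of the peg domes, ring, handle and knob are readable. Next I'll measure them from the two views.

```bash
cat > m.py <<'E'
from h import *
S=snap('scene');T=snap('top')
def hsv(c): return cv2.cvtColor(c['img'],cv2.COLOR_RGB2HSV)
def blobs(mask,amin):
    n,l,s,ce=cv2.connectedComponentsWithStats(mask.astype(np.uint8)); return [(s[i,4],l==i) for i in range(1,n) if s[i,4]>=amin]
def box(c,x0,y0,x1,y1,f):
    h=hsv(c).astype(int); m=np.zeros(h.shape[:2],bool); m[y0:y1,x0:x1]=f(h)[y0:y1,x0:x1]; return m
def rects(m,amin):
    out=[]
    for a,b in blobs(m,amin):
        r=cv2.minAreaRect(np.argwhere(b)[:,::-1].astype(np.float32)); out.append((np.array(r[0]),r[1],a))
    return out
E
python3 - <<'E'
from m import *
np.set_printoptions(precision=4,suppress=True)
g=lambda h:(h[...,2]>75)&(h[...,1]<60)
cs=rects(box(S,164,204,253,272,g),150);ct=rects(box(T,304,180,374,235,g),60)
print(len(cs),len(ct))
for n,l in(('s',cs),('t',ct)):
    for r in l: print(n,r[0],np.round(r[1],1),r[2])
for p in cs:
    best=min((tri(S,p[0],T,q[0])[1],i) for i,q in enumerate(ct)); print(p[0],ct[best[1]][0],tri(S,p[0],T,ct[best[1]][0]), plane(S,*p[0],.032)[:2],plane(T,*ct[best[1]][0],.032)[:2])
red=lambda h:((h[...,0]<6)|(h[...,0]>174))&(h[...,1]>170)&(h[...,2]>70)
for n,c,b in(('ringS',S,(375,240,400,258)),('ringT',T,(195,158,215,172)),('hS',S,(408,188,428,210)),('hT',T,(168,212,182,225))):
    for r in rects(box(c,*b,red),3): print(n,r)
sp=lambda x,y:(x/2.5+150,y/2.5+170)
tp=lambda x,y:(x/3.3+150,y/3.3+150)
P=[]
for a,b in zip([(325,101),(415,107),(318,196),(412,201)],[(346,208),(436,211),(349,100),(440,103)]):pass
for nm,a,b in(('p_nr',(325,101),(436,211)),('p_nl',(415,107),(346,208)),('p_fr',(318,196),(440,103)),('p_fl',(412,201),(349,100))):
    x,e=tri(S,sp(*a),T,tp(*b)); print(nm,x,e,plane(S,*sp(*a),.116)[:2],plane(T,*tp(*b),.116)[:2])
for nm,a,b in(('railend/posttop',(762,220),(22,46)),('towertop',(482,184),(290,48)),('knob',(507,72),(244,266)),('pipeend',(634,203),(147,46)),('railfreepoint',(660,217),(80,46))):
    x,e=tri(S,sp(*a),T,tp(*b)); print(nm,x,e)
E
```

```text
4 7
s [229.2921 214.4208] [13.8 26.8] 370
s [182.8793 219.0517] [14.  28.3] 384
s [228.4621 245.0448] [14.8 27.7] 405
s [181.5069 250.0828] [14.9 29.6] 424
t [355.53 188.21] [13.  23.6] 300
t [371.  192.5] [25.  4.] 75
t [320.685  193.7023] [13.  22.9] 292
t [359.2284 214.7341] [13.1 23.5] 300
t [304.054  222.3243] [24.3  3.9] 64
t [322.9191 220.474 ] [13.1 23. ] 294
t [359. 232.] [ 4. 28.] 78
[229.2921 214.4208] [320.685  193.7023] (array([ 0.5403, -0.1864,  0.1934]), np.float64(0.0001340835196917157)) [ 0.4493 -0.2115] [ 0.5636 -0.2016]
[182.8793 219.0517] [359.2284 214.7341] (array([ 0.4768, -0.358 ,  0.0382]), np.float64(0.0008754474404191081)) [ 0.4735 -0.3601] [ 0.4774 -0.3586]
[228.4621 245.0448] [320.685  193.7023] (array([ 0.5628, -0.2014,  0.038 ]), np.float64(0.0007385306414010724)) [ 0.5599 -0.2026] [ 0.5636 -0.2016]
[181.5069 250.0828] [355.53 188.21] (array([ 0.5862, -0.3449,  0.0374]), np.float64(0.0014856769137404596)) [ 0.5838 -0.347 ] [ 0.5869 -0.345 ]
ringS (array([387., 250.]), (6.0, 4.0), np.int32(33))
hS (array([419.05, 196.15]), (6.640782833099365, 3.1622774600982666), np.int32(24))
hT (array([176., 220.]), (2.0, 0.0), np.int32(3))
p_nr [ 0.4715 -0.0432  0.1093] 0.002407463007594518 [ 0.4753 -0.0442] [ 0.4707 -0.0419]
p_nl [0.4747 0.0662 0.1091] 0.0017537807500522691 [0.4788 0.0666] [0.4739 0.065 ]
p_fr [ 0.6016 -0.0466  0.1102] 0.00013915087612957893 [ 0.6044 -0.0466] [ 0.6007 -0.0465]
p_fl [0.6044 0.0632 0.1129] 0.0012846580454219762 [0.6059 0.0636] [0.6039 0.0624]
railend/posttop [0.651  0.4361 0.1999] 0.0006942021651298688
towertop [0.6418 0.1271 0.2413] 0.004120693684516442
knob [0.4063 0.1868 0.0895] 0.0016816304654444208
pipeend [0.6475 0.2911 0.2223] 0.004506700857963606
railfreepoint [0.6489 0.3507 0.1895] 0.040999711019460094
```

```bash
cat > go.py <<'E'
# usage: go.py x y z [yaw_deg] -> deltas in the tool frame
import sys,numpy as np
from h import observe
o=observe();p=o['eef_pos'];y=o['orientation'][2]
t=np.array(list(map(float,sys.argv[1:4])));d=t-p
c,s=np.cos(y),np.sin(y)
print('t%.1f'%o['clock'],'at',p.round(4),'yaw %.1f'%np.degrees(y),'| shift x %.4f y %.4f z %.4f'%(d[0]*c+d[1]*s,d[0]*s-d[1]*c,-d[2]),
 'turn %.3f'%((y-np.radians(float(sys.argv[4]))+np.pi)%(2*np.pi)-np.pi) if len(sys.argv)>4 else '','gap %.4f F %.1f'%(o['finger_gap'],o['finger_force']),'cf',o['contact_force'].round(1),'q6 %.2f'%o['q'][5])
E
python3 -m handwheel '[[1,[0,0,-0.02],0.168],[1,[0,0,-0.02],0.168],[1,[0,0,-0.02],0.168],[1,[0,0,-0.02],0.168],[1,[0,0,-0.02],0.168],[1,[0,0,-0.02],0.168],[1,[0,0,0],0.168]]' 3
python3 go.py 0.455 -0.245 0.12 98.4
```

```text
clock: 1.08
eef_pos: [0.1548, 0.6063, 0.3448]
orientation: [3.14, -0.003, 1.71]
contact_force: [-0.7, 0.4, -1.0]
finger_gap: 0.0869
finger_force: 0.0
t1.1 at [0.1548 0.6063 0.3448] yaw 98.0 | shift x -0.8848 y 0.1789 z 0.2248 turn -0.007 gap 0.0869 F 0.0 cf [-0.7  0.4 -1. ] q6 1.06
```

```bash
python3 -m handwheel '[[1,[-0.04,0.03,0],0],[1,[-0.055,0.03,0],0],[1,[-0.055,0.03,0],0],[1,[-0.055,0.03,0],0],[1,[-0.055,0.03,0],0],[1,[-0.055,0.029,0],0],[1,[-0.055,0,0],0],[1,[-0.055,0,0],0]]' >/dev/null
python3 -m handwheel '[[1,[-0.055,0,0],0],[1,[-0.055,0,0],0],[1,[-0.055,0,0],0],[1,[-0.055,0,0],0],[1,[-0.055,0,0],0],[1,[-0.055,0,0],0],[1,[-0.055,0,0],0],[1,[-0.055,0,0],0]]' >/dev/null
python3 go.py 0.456 -0.244 0.12 98.4
```

```text
t3.1 at [ 0.4562 -0.2258  0.3426] yaw 98.3 | shift x -0.0180 y -0.0028 z 0.2226 turn -0.002 gap 0.0870 F 0.0 cf [0.3 0.7 0. ] q6 -0.76
```

```bash
python3 -m handwheel '[[1,[-0.018,-0.002,0.04],0],[1,[0,0,0.05],0],[1,[0,0,0.05],0],[1,[0,0,0.05],0],[1,[0,0,0.05],0],[1,[0,0,0.045],0],[1,[0,0,0.03],0],[1,[0,0,0],0]]' >/dev/null
python3 go.py 0.456 -0.244 0.016 98.4
python3 -m handwheel '[[1,[0,0,0.008],0],[1,[0,0,0.004],0],[1,[0,0,0],0],[0.3,[0,0,0],0],[-0.2,[0,0,0],0],[-1,[0,0,0],0],[-1,[0,0,0],0],[-1,[0,0,0],0]]' 4
python3 go.py 0.456 -0.244 0.12 98.4
```

```text
t4.1 at [ 0.4546 -0.2404  0.0249] yaw 98.3 | shift x -0.0037 y 0.0009 z 0.0089 turn -0.002 gap 0.0872 F 0.0 cf [-0.1  0.4  0.3] q6 -0.78
clock: 5.08
eef_pos: [0.4573, -0.2422, 0.0157]
orientation: [3.141, 0.0, 1.716]
contact_force: [1.5, 0.3, 0.1]
finger_gap: 0.0529
finger_force: 4.0
t5.1 at [ 0.4573 -0.2422  0.0157] yaw 98.3 | shift x -0.0016 y -0.0015 z -0.1043 turn -0.002 gap 0.0529 F 4.0 cf [1.5 0.3 0.1] q6 -0.78
```

Gripped (gap 53 mm). Lift gently and look.

```bash
python3 -m handwheel '[[-1,[0,0,-0.01],0],[-1,[0,0,-0.02],0],[-1,[0,0,-0.03],0],[-1,[0,0,-0.04],0],[-1,[0,0,-0.04],0],[-1,[0,0,-0.04],0],[-1,[0,0,-0.04],0],[-1,[0,0,0],0]]'
python3 - <<'E'
from h import *
c=snap('scene');t=snap('top')
u,v=map(int,proj(c,[.457,-.22,.22]));w,x=map(int,proj(t,[.457,-.22,.22]))
a=cv2.resize(c['img'][v-60:v+60,u-60:u+60],None,fx=3.3,fy=3.3,interpolation=2);b=cv2.resize(t['img'][x-40:x+40,w-40:w+40],(396,396),interpolation=2)
cv2.imwrite('pics/g1.png',cv2.cvtColor(np.hstack([a,b]),4));print(u,v,w,x)
E
```

```text
clock: 6.08
eef_pos: [0.4585, -0.2433, 0.24]
orientation: [3.137, 0.005, 1.716]
contact_force: [0.6, 0.1, -1.1]
finger_gap: 0.0524
finger_force: 4.0
219 184 330 214
```

View pics/g1.png

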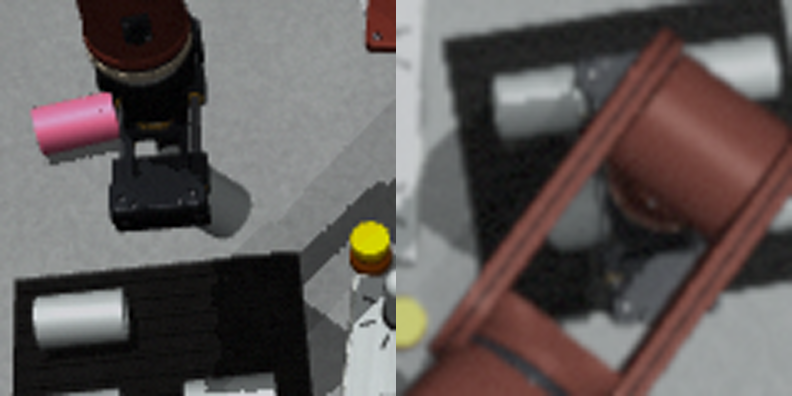

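The cup is in the fingers and tipped mouth down part of the way. Its mouth end is at crop (230,215), which is scene (229,189). Next I'll measure the tilt.

Run:
```python
from h import *
c=snap('scene')
for p in((235,228),(248,212),(215,238)):
    o,d=ray(c,p[0]/3.3+159,p[1]/3.3+124); X=o+d*(.457-o[0])/d[0]; print(p,X.round(3))
print(proj(c,[.457,-.243,.259]))
for ang in(0,30,45,60,90):
    a=np.radians(ang);print(ang,[np.round((np.array(proj(c,[.457-.0,-.243+np.cos(a)*L-s*np.sin(a)*.026,.259-np.sin(a)*L-s*np.cos(a)*.026]))-[159,124])*3.3) for L,s in((76,-1),(76,1)) for L in[L/1000]])
```

```text
(235, 228) [ 0.457 -0.194  0.175]
(248, 212) [ 0.457 -0.18   0.203]
(215, 238) [ 0.457 -0.214  0.157]
(np.float64(210.08583580211138), np.float64(176.54446798475303))
0 [array([255., 159.]), array([260., 194.])]
30 [array([262., 187.]), array([237., 214.])]
45 [array([256., 200.]), array([219., 221.])]
60 [array([245., 210.]), array([197., 224.])]
90 [array([209., 223.]), array([151., 220.])]
```

Tilted about 55–60° down. I'll use the near peg's side to push the cup the rest of the way to vertical.

```bash
python3 -m handwheel '[[-1,[0.03,0,0],0.1],[-1,[0.04,0,0],0.07],[-1,[0.03,0,0],0],[-1,[0,0,0],0]]' 4 >/dev/null
python3 go.py 0.4705 -0.135 0.145 88.6
```

```text
t6.7 at [ 0.4504 -0.1403  0.2335] yaw 88.7 | shift x 0.0057 y 0.0200 z 0.0885 turn 0.002 gap 0.0527 F 4.0 cf [-0.6 -0.5 -2. ] q6 -0.45
```

```bash
python3 -m handwheel '[[-1,[0.005,0.02,0.03],0],[-1,[0,0,0.03],0],[-1,[0,0,0.028],0],[-1,[0,0,0],0],[-1,[0.012,0,0],0],[-1,[0.012,0,0],0],[-1,[0.012,0,0],0],[-1,[0.01,0,0],0]]' 4 
python3 go.py 0.4705 -0.085 0.145 88.6
python3 - <<'E'
from h import *
c=snap('scene');t=snap('top')
u,v=map(int,proj(c,[.47,-.07,.13]))
a=cv2.resize(c['img'][v-50:v+50,u-60:u+60],None,fx=5,fy=5,interpolation=2)
cv2.imwrite('pics/g2.png',cv2.cvtColor(a,4));print(u,v)
E
```

```text
clock: 7.72
eef_pos: [0.4731, -0.091, 0.1482]
orientation: [3.14, 0.0, 1.547]
contact_force: [-0.4, -0.3, -1.4]
finger_gap: 0.0524
finger_force: 4.0
t7.7 at [ 0.4731 -0.091   0.1482] yaw 88.6 | shift x 0.0059 y -0.0028 z 0.0032 turn 0.000 gap 0.0524 F 4.0 cf [-0.4 -0.3 -1.4] q6 -0.33
271 206
```

View pics/g2.png

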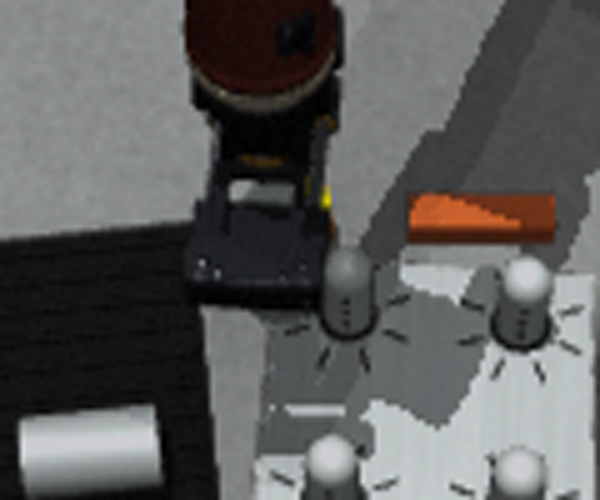

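The cup is now hidden behind the gripper, so it is close to vertical. I'll finish the push, lift, move over the peg and lower.

```bash
python3 -m handwheel '[[-1,[0.005,0,0],0],[-1,[0.002,0,0],0],[-1,[0,0,0],0],[-1,[-0.005,0,-0.02],0],[-1,[0,0,-0.03],0],[-1,[0,0,-0.03],0],[-1,[0,0,0],0],[-1,[0,0,0],0]]' 4 
python3 go.py 0.4717 -0.0435 0.225 88.6
```

```text
clock: 8.82
eef_pos: [0.4722, -0.0898, 0.2263]
orientation: [-3.14, -0.001, 1.546]
contact_force: [-0.4, 0.1, -2.1]
finger_gap: 0.0526
finger_force: 4.0
t8.8 at [ 0.4722 -0.0898  0.2263] yaw 88.6 | shift x 0.0463 y -0.0017 z 0.0013 turn -0.001 gap 0.0526 F 4.0 cf [-0.4  0.1 -2.1] q6 -0.33
```

```bash
python3 -m handwheel '[[-1,[0.026,-0.001,0],0],[-1,[0.02,0,0],0],[-1,[0,0,0],0],[-1,[0,0,0],0],[-1,[0,0,0.025],0],[-1,[0,0,0.025],0],[-1,[0,0,0.025],0],[-1,[0,0,0],0]]' 4 
python3 go.py 0.4717 -0.0435 0.117 88.6
python3 - <<'E'
from h import *
c=snap('scene');t=snap('top')
u,v=map(int,proj(c,[.47,-.04,.13]))
a=cv2.resize(c['img'][v-50:v+50,u-60:u+60],None,fx=5,fy=5,interpolation=2)
cv2.imwrite('pics/g3.png',cv2.cvtColor(a,4));print(u,v)
E
```

```text
clock: 9.82
eef_pos: [0.4709, -0.0442, 0.1501]
orientation: [-3.136, -0.001, 1.545]
contact_force: [0.0, -0.5, -1.9]
finger_gap: 0.0525
finger_force: 4.0
t9.8 at [ 0.4709 -0.0442  0.1501] yaw 88.5 | shift x 0.0007 y 0.0007 z 0.0331 turn -0.001 gap 0.0525 F 4.0 cf [ 0.  -0.5 -1.9] q6 -0.23
281 206
```

View pics/g3.png

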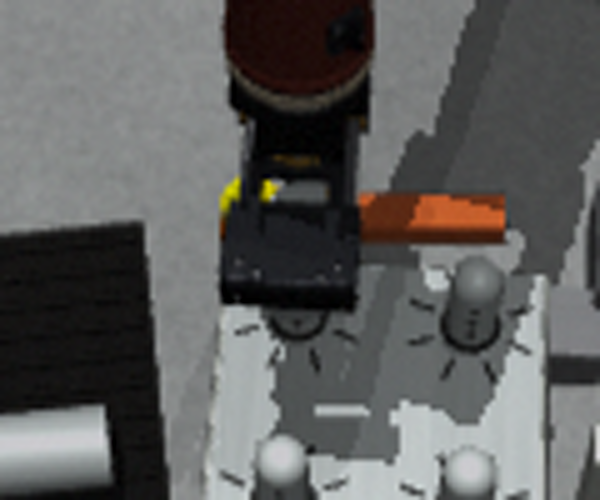

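No contact so far and the cup seems to be over the peg. I'll lower to the deck.

```bash
python3 -m handwheel '[[-1,[0,0,0.015],0],[-1,[0,0,0.01],0],[-1,[0,0,0.005],0],[-1,[0,0,0],0],[-1,[0,0,0],0]]' 4 
python3 go.py 0.4717 -0.0435 0.117 88.6
```

```text
clock: 10.55
eef_pos: [0.4732, -0.044, 0.1228]
orientation: [3.141, 0.0, 1.546]
contact_force: [0.1, 0.0, -1.2]
finger_gap: 0.0526
finger_force: 4.0
t10.6 at [ 0.4732 -0.044   0.1228] yaw 88.6 | shift x 0.0005 y -0.0015 z 0.0058 turn -0.000 gap 0.0526 F 4.0 cf [ 0.1  0.  -1.2] q6 -0.23
```

```bash
python3 -m handwheel '[[-1,[0,0,0.003],0],[-1,[0,0,0.003],0],[-1,[0,0,0.003],0],[-1,[0,0,0.003],0],[-1,[0,0,0],0]]' 4 
python3 go.py 0.4717 -0.0435 0.117 88.6
```

```text
clock: 11.18
eef_pos: [0.4735, -0.0445, 0.1112]
orientation: [3.14, 0.001, 1.546]
contact_force: [-1.2, -2.6, 4.2]
finger_gap: 0.0524
finger_force: 4.0
t11.2 at [ 0.4735 -0.0445  0.1112] yaw 88.6 | shift x 0.0009 y -0.0018 z -0.0058 turn -0.001 gap 0.0524 F 4.0 cf [-1.2 -2.6  4.2] q6 -0.23
```

```bash
python3 -m handwheel '[[1,[0,0,0],0],[1,[0,0,0],0],[1,[0,0,0],0],[1,[0,0,-0.04],0],[1,[0,0,-0.05],0],[1,[0,0,-0.05],0],[1,[-0.06,0.02,0],-0.08],[1,[-0.06,0.03,0],-0.08]]' 4 
python3 go.py 0.5667 -0.2352 0.017 98.4
python3 - <<'E'
from h import *
c=snap('scene');u,v=map(int,proj(c,[.47,-.04,.13]))
a=cv2.resize(c['img'][v-50:v+50,u-60:u+60],None,fx=5,fy=5,interpolation=2)
cv2.imwrite('pics/g4.png',cv2.cvtColor(a,4));print(u,v)
E
```

```text
clock: 12.18
eef_pos: [0.5231, -0.1591, 0.2522]
orientation: [3.139, 0.002, 1.71]
contact_force: [2.1, 0.3, 0.9]
finger_gap: 0.0867
finger_force: 0.0
t12.2 at [ 0.5231 -0.1591  0.2522] yaw 98.0 | shift x -0.0814 y 0.0326 z 0.2352 turn -0.007 gap 0.0867 F 0.0 cf [2.1 0.3 0.9] q6 -0.58
281 206
```

View pics/g4.png

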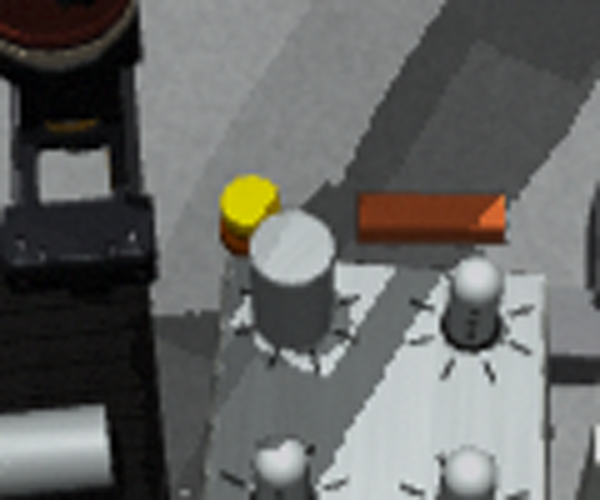

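The first cup stands squarely on its peg, with its top at crop (292,245). Before taking cup C I'll check the spray can's clearance.

```bash
python3 - <<'E'
from h import *
c=snap('scene');print(plane(c,234,290,.15))
E
python3 -m handwheel '[[1,[-0.042,0.016,0.02],0],[1,[-0.04,0.016,0.04],0],[1,[0,0,0.04],0],[1,[0,0,0.04],0],[1,[0,0,0.04],0],[1,[0,0,0],0],[1,[0,0,0],0]]' >/dev/null
python3 go.py 0.5667 -0.2352 0.017 98.4
```

```text
[ 0.74921837 -0.15605187  0.15      ]
t13.2 at [ 0.5658 -0.2351  0.072 ] yaw 97.7 | shift x -0.0002 y 0.0009 z 0.0550 turn -0.011 gap 0.0868 F 0.0 cf [-0.2 -0.1  0.3] q6 -0.66
```

```bash
python3 -m handwheel '[[1,[0,0.001,0.03],-0.01],[1,[0,0,0.02],0],[1,[0,0,0.005],0],[1,[0,0,0],0],[-1,[0,0,0],0],[-1,[0,0,0],0],[-1,[0,0,0],0],[-1,[0,0,0],0]]' 4
python3 -m handwheel '[[-1,[0,0,-0.01],0],[-1,[0,0,-0.02],0],[-1,[0,0,-0.03],0],[-1,[0,0,-0.04],0],[-1,[0,0,-0.04],0],[-1,[0,0,-0.04],0],[-1,[0,0,-0.04],0.08],[-1,[0,0,0],0.08]]' 3
python3 go.py 0.6016 -0.125 0.145 88.6
```

```text
clock: 14.15
eef_pos: [0.5663, -0.2349, 0.0158]
orientation: [3.141, 0.0, 1.716]
contact_force: [6.6, 0.1, 3.8]
finger_gap: 0.055
finger_force: 3.6
clock: 15.15
eef_pos: [0.5679, -0.236, 0.2422]
orientation: [3.134, 0.005, 1.553]
contact_force: [0.1, -0.2, -1.6]
finger_gap: 0.0521
finger_force: 3.0
t15.2 at [ 0.5679 -0.236   0.2422] yaw 89.0 | shift x 0.1116 y 0.0317 z 0.0972 turn 0.007 gap 0.0521 F 3.0 cf [ 0.1 -0.2 -1.6] q6 -0.50
```

```bash
python3 -m handwheel '[[-1,[0.03,0.016,0],0],[-1,[0.04,0.016,0],0],[-1,[0.028,0,0],0],[-1,[0,0,0.03],0],[-1,[0,0,0.04],0],[-1,[0,0,0.025],0],[-1,[0,0,0],0],[-1,[0,0,0],0]]' 4 >/dev/null
python3 go.py 0.6016 -0.088 0.145 88.6
```

```text
t16.1 at [ 0.6003 -0.1377  0.1426] yaw 89.1 | shift x 0.0497 y 0.0006 z -0.0024 turn 0.009 gap 0.0516 F 4.0 cf [-0.2 -0.9 -0.4] q6 -0.34
```

```bash
python3 -m handwheel '[[-1,[0.012,0.001,0],0],[-1,[0.012,0,0],0],[-1,[0.012,0,0],0],[-1,[0.01,0,0],0],[-1,[0.004,0,0],0],[-1,[0,0,0],0],[-1,[-0.005,0,-0.02],0],[-1,[0,0,-0.03],0]]' 4
python3 -m handwheel '[[-1,[0,0,-0.03],0],[-1,[0,0,0],0],[-1,[0,0,0],0]]' 4 >/dev/null
python3 go.py 0.6016 -0.0467 0.225 88.6
```

```text
clock: 17.15
eef_pos: [0.6004, -0.0929, 0.191]
orientation: [-3.14, -0.001, 1.555]
contact_force: [0.4, 0.3, -1.4]
finger_gap: 0.0516
finger_force: 4.0
t17.5 at [ 0.6007 -0.0925  0.22  ] yaw 89.1 | shift x 0.0459 y 0.0002 z -0.0050 turn 0.009 gap 0.0512 F 4.0 cf [-1.7 -0.8 -1.4] q6 -0.27
```

```bash
python3 -m handwheel '[[-1,[0.026,0,-0.004],0],[-1,[0.02,0,0],0],[-1,[0,0,0],0],[-1,[0,0,0],0],[-1,[0,0,0.025],0],[-1,[0,0,0.025],0],[-1,[0,0,0.025],0],[-1,[0,0,0],0]]' 4 
python3 go.py 0.6016 -0.0467 0.112 88.6
```

```text
clock: 18.52
eef_pos: [0.5998, -0.0466, 0.1468]
orientation: [-3.136, -0.001, 1.555]
contact_force: [0.3, -0.3, -0.5]
finger_gap: 0.0513
finger_force: 4.0
t18.5 at [ 0.5998 -0.0466  0.1468] yaw 89.1 | shift x -0.0001 y 0.0018 z 0.0348 turn 0.009 gap 0.0513 F 4.0 cf [ 0.3 -0.3 -0.5] q6 -0.19
```

```bash
python3 -m handwheel '[[-1,[0,0.001,0.015],0],[-1,[0,0,0.01],0],[-1,[0,0,0.004],0],[-1,[0,0,0.003],0],[-1,[0,0,0.002],0],[-1,[0,0,0.002],0],[-1,[0,0,0],0]]' 4 
python3 go.py 0.6016 -0.0467 0.112 88.6
```

```text
clock: 19.4
eef_pos: [0.6041, -0.0468, 0.1149]
orientation: [3.138, 0.001, 1.556]
contact_force: [1.6, -1.7, 4.2]
finger_gap: 0.0507
finger_force: 4.0
t19.4 at [ 0.6041 -0.0468  0.1149] yaw 89.1 | shift x 0.0001 y -0.0025 z 0.0029 turn 0.009 gap 0.0507 F 4.0 cf [ 1.6 -1.7  4.2] q6 -0.19
```

```bash
python3 -m handwheel '[[1,[0,0,0],0],[1,[0,0,0],0],[1,[0,0,0],0],[1,[0,0,-0.04],0],[1,[0,0,-0.05],0],[1,[0,0,-0.05],0],[1,[-0.06,-0.02,0],-0.08],[1,[-0.06,-0.03,0],-0.08]]' 4 
python3 -m handwheel '[[1,[-0.06,-0.02,0],0],[1,[-0.06,-0.02,0],0],[1,[-0.06,0,0],0],[1,[0,0,0],0]]' 4 >/dev/null
python3 go.py 0.4804 -0.3926 0.017 98.4
python3 - <<'E'
from m import *
a=S['img'][170:310,150:350];a=cv2.resize(a,None,fx=4,fy=4,interpolation=2);cv2.imwrite('pics/g5.png',cv2.cvtColor(a,4))
E
```

```text
clock: 20.4
eef_pos: [0.5579, -0.1636, 0.2544]
orientation: [3.14, 0.001, 1.721]
contact_force: [0.8, 0.2, -1.0]
finger_gap: 0.087
finger_force: 0.0
t20.9 at [ 0.5434 -0.3492  0.2519] yaw 98.0 | shift x -0.0341 y -0.0684 z 0.2349 turn -0.006 gap 0.0871 F 0.0 cf [ 0.2  0.8 -0.2] q6 -0.83
```

View pics/g5.png

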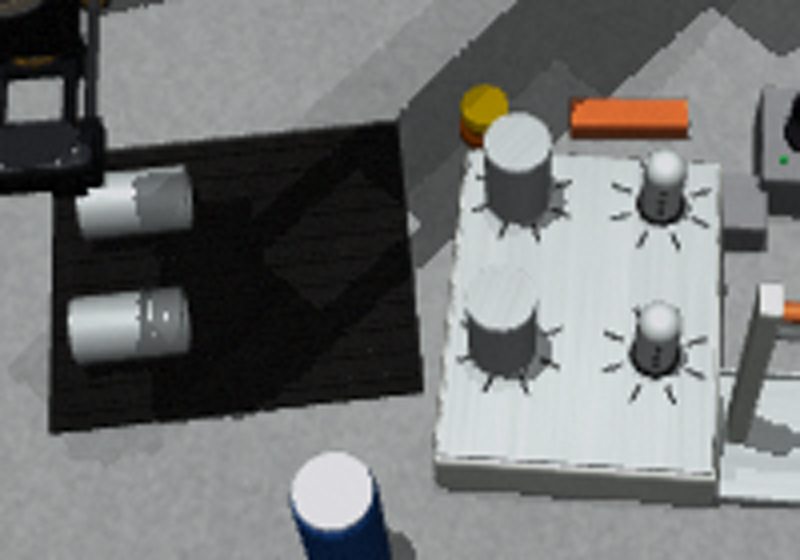

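Both cups stand well, with tops at crop (518,142) and (502,298). The two remaining ones still lie at (134,202) and (128,325). Next is cup B.

```bash
python3 -m handwheel '[[1,[-0.034,-0.034,0.02],0],[1,[0,-0.034,0.04],0],[1,[0,0,0.04],0],[1,[0,0,0.04],0],[1,[0,0,0.04],0],[1,[0,0,0],0],[1,[0,0,0],0]]' >/dev/null
python3 go.py 0.4804 -0.3926 0.017 98.4
```

```text
t21.9 at [ 0.4833 -0.3886  0.0754] yaw 98.4 | shift x -0.0035 y -0.0035 z 0.0584 turn -0.000 gap 0.0870 F 0.0 cf [ 0.5 -0.1  0.6] q6 -0.95
```

```bash
python3 -m handwheel '[[1,[-0.0035,-0.0035,0.03],0],[1,[0,0,0.022],0],[1,[0,0,0.007],0],[1,[0,0,0],0],[-1,[0,0,0],0],[-1,[0,0,0],0],[-1,[0,0,0],0],[-1,[0,0,0],0]]' 4
python3 -m handwheel '[[-1,[0,0,0],0],[-1,[0,0,-0.02],0],[-1,[0,0,-0.03],0],[-1,[0,0,-0.04],0],[-1,[0,0,-0.04],0],[-1,[0,0,-0.04],0],[-1,[0,0,-0.04],0.08],[-1,[0,0,-0.01],0.08]]' 3
python3 go.py 0.4744 -0.025 0.24 88.6
```

```text
clock: 22.88
eef_pos: [0.4803, -0.3932, 0.0153]
orientation: [3.139, 0.001, 1.715]
contact_force: [8.1, 1.3, 5.3]
finger_gap: 0.055
finger_force: 3.7
clock: 23.88
eef_pos: [0.4797, -0.394, 0.2394]
orientation: [3.138, 0.004, 1.553]
contact_force: [-0.2, -0.7, -0.7]
finger_gap: 0.0513
finger_force: 3.0
t23.9 at [ 0.4797 -0.394   0.2394] yaw 89.0 | shift x 0.3688 y -0.0119 z -0.0006 turn 0.007 gap 0.0513 F 3.0 cf [-0.2 -0.7 -0.7] q6 -0.80
```

Here I'll straighten the cup against the deck's right side face, since the placed cups leave no room at the pegs.

```bash
python3 -m handwheel '[[-1,[0.04,0.02,0],0],[-1,[0.05,0.03,0],0],[-1,[0.05,0.01,0],0],[-1,[0.05,0,0],0],[-1,[0.034,0,0],0],[-1,[0,0,0],0]]' 4 >/dev/null
python3 go.py 0.54 -0.17 0.083 88.6
python3 - <<'E'
from m import *
# deck right edge top: scene crop corners g5 /4+(150,170)
for p in((470,152),(437,458)): print(plane(S,p[0]/4+150,p[1]/4+170,.06).round(4))
for p in((480,40),(474,254)): print(plane(T,p[0]/3.3+150,p[1]/3.3+150,.06).round(4))
E
```

```text
t24.6 at [ 0.5421 -0.1674  0.2352] yaw 89.3 | shift x -0.0026 y -0.0020 z 0.1522 turn 0.013 gap 0.0512 F 4.0 cf [ 0.6  0.2 -1.7] q6 -0.43
[ 0.4356 -0.0865  0.06  ]
[ 0.6967 -0.095   0.06  ]
[ 0.6891 -0.0969  0.06  ]
[ 0.4241 -0.0893  0.06  ]
```

```bash
python3 -m handwheel '[[-1,[0,0,0.04],0],[-1,[0,0,0.05],0],[-1,[0,0,0.05],0],[-1,[0,0,0.012],0],[-1,[0,0,0],0]]' 4 
python3 -m handwheel '[[-1,[0.012,0,0],0],[-1,[0.012,0,0],0],[-1,[0.012,0,0],0],[-1,[0.01,0,0],0],[-1,[0.004,0,0],0],[-1,[0,0,0],0]]' 4
python3 go.py 0.54 -0.118 0.083 88.6
```

```text
clock: 25.35
eef_pos: [0.5424, -0.1706, 0.0827]
orientation: [-3.141, -0.0, 1.555]
contact_force: [-0.2, -1.0, -0.4]
finger_gap: 0.0512
finger_force: 4.0
clock: 26.1
eef_pos: [0.5434, -0.1194, 0.0826]
orientation: [3.141, 0.0, 1.556]
contact_force: [-0.2, -0.6, -0.7]
finger_gap: 0.0512
finger_force: 4.0
t26.1 at [ 0.5434 -0.1194  0.0826] yaw 89.2 | shift x 0.0014 y -0.0034 z -0.0004 turn 0.010 gap 0.0512 F 4.0 cf [-0.2 -0.6 -0.7] q6 -0.34
```

```bash
python3 -m handwheel '[[-1,[-0.006,0,-0.03],0],[-1,[0,0,-0.05],0],[-1,[0,0,-0.05],0],[-1,[0,0,-0.03],0],[-1,[0,0,0],0],[-1,[0.04,-0.03,0],0],[-1,[0.05,-0.03,0],0],[-1,[0.05,-0.005,0],0]]' 4 >/dev/null
python3 -m handwheel '[[-1,[0.045,0,0],0],[-1,[0,0,0],0],[-1,[0,0,0],0]]' 4 >/dev/null
python3 go.py 0.4744 0.0665 0.15 88.6
```

```text
t27.5 at [0.4804 0.0598 0.241 ] yaw 89.2 | shift x 0.0066 y -0.0061 z 0.0910 turn 0.010 gap 0.0514 F 4.0 cf [ 0.8 -0.1 -1.2] q6 -0.02
```

```bash
python3 -m handwheel '[[-1,[0.0065,-0.006,0],0],[-1,[0,0,0.02],0],[-1,[0,0,0.02],0],[-1,[0,0,0.025],0],[-1,[0,0,0.025],0],[-1,[0,0,0],0]]' 4 
python3 go.py 0.4744 0.0665 0.114 88.6
```

```text
clock: 28.22
eef_pos: [0.4731, 0.0661, 0.1503]
orientation: [-3.137, 0.0, 1.554]
contact_force: [-0.1, -0.4, -0.4]
finger_gap: 0.0513
finger_force: 4.0
t28.2 at [0.4731 0.0661 0.1503] yaw 89.1 | shift x 0.0004 y 0.0013 z 0.0363 turn 0.008 gap 0.0513 F 4.0 cf [-0.1 -0.4 -0.4] q6 -0.01
```

```bash
python3 -m handwheel '[[-1,[0,0,0.015],0],[-1,[0,0,0.01],0],[-1,[0,0,0.004],0],[-1,[0,0,0.003],0],[-1,[0,0,0.003],0],[-1,[0,0,0.003],0],[-1,[0,0,0],0],[-1,[0,0,0],0]]' 4 
python3 go.py 0.4744 0.0665 0.112 88.6
```

```text
clock: 29.22
eef_pos: [0.4754, 0.0669, 0.1151]
orientation: [3.141, -0.0, 1.556]
contact_force: [-2.6, 1.2, 4.9]
finger_gap: 0.0505
finger_force: 4.0
t29.2 at [0.4754 0.0669 0.1151] yaw 89.1 | shift x -0.0004 y -0.0010 z 0.0031 turn 0.010 gap 0.0505 F 4.0 cf [-2.6  1.2  4.9] q6 -0.01
```

Contact. Release, then go for cup D with its grip point near (0.590, -0.379).

```bash
python3 -m handwheel '[[1,[0,0,0],0],[1,[0,0,0],0],[1,[0,0,0],0],[1,[0,0,-0.04],0],[1,[0,0,-0.05],0],[1,[0,0,-0.05],0],[1,[-0.06,0.02,0],-0.08],[1,[-0.06,0.02,0],-0.08]]' 4 >/dev/null
python3 -m handwheel '[[1,[-0.06,0,0],0],[1,[-0.06,0,0],0],[1,[-0.06,0,0],0],[1,[-0.06,0,0],0],[1,[-0.05,0,0],0],[1,[-0.03,0,0],0],[1,[0,0,0],0]]' 4 >/dev/null
python3 go.py 0.5902 -0.3791 0.017 98.4
python3 - <<'E'
from m import *
a=S['img'][170:310,150:350];a=cv2.resize(a,None,fx=4,fy=4,interpolation=2);cv2.imwrite('pics/g6.png',cv2.cvtColor(a,4))
E
```

```text
t31.1 at [ 0.5632 -0.3695  0.2534] yaw 98.1 | shift x -0.0133 y 0.0254 z 0.2364 turn -0.005 gap 0.0873 F 0.0 cf [ 0.7  1.1 -1.1] q6 -0.84
```

View pics/g6.png

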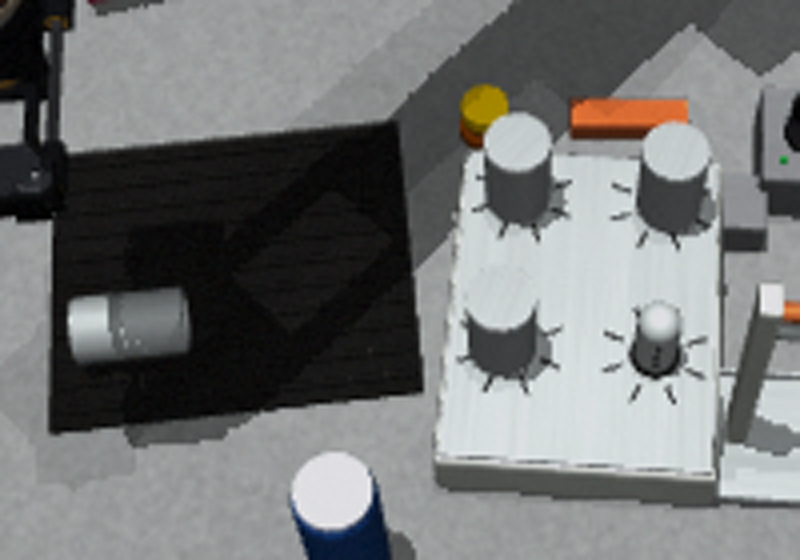

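Three cups are placed and one is left, lying at crop (128,325).

```bash
python3 -m handwheel '[[1,[-0.013,0.025,0.02],0],[1,[0,0,0.04],0],[1,[0,0,0.04],0],[1,[0,0,0.04],0],[1,[0,0,0.04],0],[1,[0,0,0],0],[1,[0,0,0],0]]' >/dev/null
python3 go.py 0.5902 -0.3791 0.017 98.4
```

```text
t32.1 at [ 0.5915 -0.3763  0.0766] yaw 98.4 | shift x -0.0025 y -0.0017 z 0.0596 turn -0.001 gap 0.0870 F 0.0 cf [ 0.9 -0.8  0. ] q6 -0.83
```

```bash
python3 -m handwheel '[[1,[-0.0025,-0.0015,0.03],0],[1,[0,0,0.022],0],[1,[0,0,0.008],0],[1,[0,0,0],0],[-1,[0,0,0],0],[-1,[0,0,0],0],[-1,[0,0,0],0],[-1,[0,0,0],0]]' 4
python3 -m handwheel '[[-1,[0,0,0],0],[-1,[0,0,-0.02],0],[-1,[0,0,-0.03],0],[-1,[0,0,-0.04],0],[-1,[0,0,-0.04],0],[-1,[0,0,-0.04],0],[-1,[0,0,-0.04],0.08],[-1,[0,0,-0.01],0.08]]' 3
python3 -m handwheel '[[-1,[0.04,-0.02,0],0],[-1,[0.05,-0.02,0],0],[-1,[0.05,-0.01,0],0],[-1,[0.05,0,0],0],[-1,[0.016,0,0],0],[-1,[0,0,0],0]]' 4 >/dev/null
python3 go.py 0.54 -0.17 0.083 88.6
```

```text
clock: 33.08
eef_pos: [0.5898, -0.3794, 0.015]
orientation: [3.14, 0.001, 1.716]
contact_force: [8.2, 0.9, 5.7]
finger_gap: 0.0549
finger_force: 4.0
clock: 34.08
eef_pos: [0.59, -0.3803, 0.24]
orientation: [3.137, 0.004, 1.553]
contact_force: [0.3, 0.2, -0.8]
finger_gap: 0.0524
finger_force: 3.0
t34.8 at [ 0.5423 -0.172   0.2352] yaw 89.2 | shift x 0.0020 y -0.0023 z 0.1522 turn 0.011 gap 0.0522 F 4.0 cf [ 1.  -0.4 -0.5] q6 -0.43
```

```bash
python3 -m handwheel '[[-1,[0,0,0.04],0],[-1,[0,0,0.05],0],[-1,[0,0,0.05],0],[-1,[0,0,0.012],0],[-1,[0,0,0],0]]' 4 
python3 -m handwheel '[[-1,[0.012,0,0],0],[-1,[0.014,0,0],0],[-1,[0.014,0,0],0],[-1,[0.01,0,0],0],[-1,[0.005,0,0],0],[-1,[0,0,0],0]]' 4
python3 -m handwheel '[[-1,[-0.006,0,-0.03],0],[-1,[0,0,-0.05],0],[-1,[0,0,-0.05],0],[-1,[0,0,-0.035],0],[-1,[0,0,0],0],[-1,[0.04,0.02,0],0],[-1,[0.05,0.025,0],0],[-1,[0.05,0.018,0],0]]' 4 >/dev/null
python3 -m handwheel '[[-1,[0.045,0,0],0],[-1,[0,0,0],0],[-1,[0,0,0],0]]' 4 >/dev/null
python3 go.py 0.6044 0.0633 0.15 88.6
```

```text
clock: 35.45
eef_pos: [0.5423, -0.1735, 0.0826]
orientation: [-3.141, -0.0, 1.555]
contact_force: [0.6, 0.0, 0.0]
finger_gap: 0.0527
finger_force: 4.0
clock: 36.2
eef_pos: [0.5433, -0.1171, 0.0826]
orientation: [3.142, -0.0, 1.557]
contact_force: [0.0, -0.1, -1.5]
finger_gap: 0.0508
finger_force: 4.0
t37.6 at [0.6081 0.0602 0.2456] yaw 89.2 | shift x 0.0031 y -0.0037 z 0.0956 turn 0.010 gap 0.0507 F 4.0 cf [ 0.1  0.6 -0.9] q6 -0.02
```

```bash
python3 -m handwheel '[[-1,[0.003,-0.0035,0],0],[-1,[0,0,0.025],0],[-1,[0,0,0.025],0],[-1,[0,0,0.025],0],[-1,[0,0,0.02],0],[-1,[0,0,0],0]]' 4 
python3 go.py 0.6044 0.0633 0.114 88.6
```

```text
clock: 38.33
eef_pos: [0.604, 0.063, 0.1505]
orientation: [-3.138, -0.0, 1.555]
contact_force: [-0.7, 0.0, -1.3]
finger_gap: 0.0506
finger_force: 4.0
t38.3 at [0.604  0.063  0.1505] yaw 89.1 | shift x 0.0003 y 0.0004 z 0.0365 turn 0.008 gap 0.0506 F 4.0 cf [-0.7  0.  -1.3] q6 -0.01
```

```bash
python3 -m handwheel '[[-1,[0,0,0.015],0],[-1,[0,0,0.01],0],[-1,[0,0,0.004],0],[-1,[0,0,0.003],0],[-1,[0,0,0.003],0],[-1,[0,0,0.002],0],[-1,[0,0,0],0],[-1,[0,0,0],0]]' 4 
python3 go.py 0.6044 0.0633 0.112 88.6
```

```text
clock: 39.33
eef_pos: [0.6059, 0.0634, 0.1163]
orientation: [3.14, 0.0, 1.556]
contact_force: [-0.7, -1.9, 4.9]
finger_gap: 0.0507
finger_force: 4.0
t39.3 at [0.6059 0.0634 0.1163] yaw 89.1 | shift x -0.0001 y -0.0015 z 0.0043 turn 0.009 gap 0.0507 F 4.0 cf [-0.7 -1.9  4.9] q6 -0.01
```

```bash
python3 -m handwheel '[[1,[0,0,0],0],[1,[0,0,0],0],[1,[0,0,0],0],[1,[0,0,-0.04],0],[1,[0,0,-0.05],0],[1,[0,0,-0.05],0],[1,[-0.06,-0.04,0],0],[1,[-0.06,-0.04,0],0]]' 4 >/dev/null
python3 -m handwheel '[[1,[-0.06,-0.04,0],0],[1,[-0.06,0,0],0],[1,[-0.06,0,0],0],[1,[0,0,0],0]]' 4
python3 - <<'E'
from m import *
a=S['img'][165:305,260:460];b=T['img'][155:255,150:260]
cv2.imwrite('pics/b1.png',cv2.cvtColor(cv2.resize(a,None,fx=4,fy=4,interpolation=2),4))
cv2.imwrite('pics/b2.png',cv2.cvtColor(cv2.resize(b,None,fx=6,fy=6,interpolation=2),4))
E
```

```text
clock: 40.83
eef_pos: [0.4965, -0.2145, 0.2553]
orientation: [-3.141, 0.001, 1.55]
contact_force: [0.0, -0.0, 0.0]
finger_gap: 0.0867
finger_force: 0.0
```

View pics/b1.png

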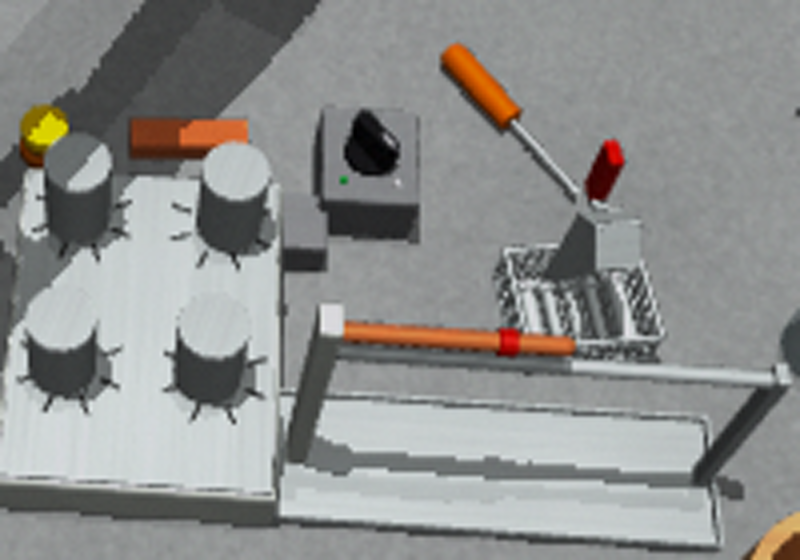

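View pics/b2.png

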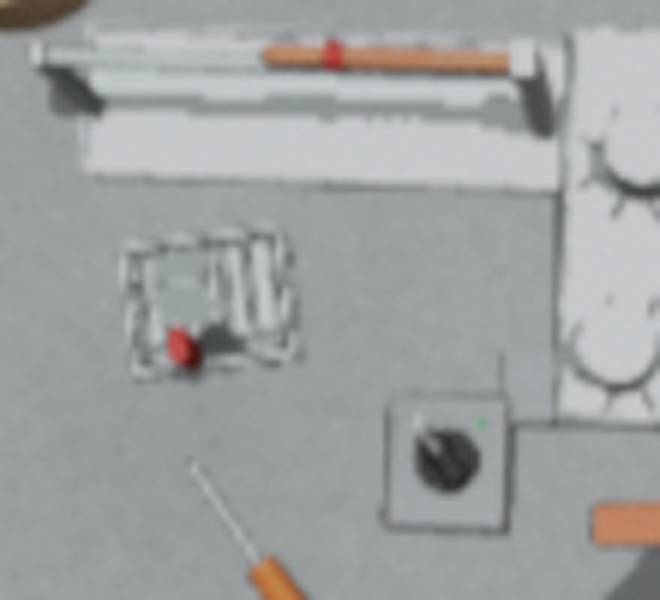

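The basket has been shifted; it is now at scene (405,240) with the handle at about (412,207). The ring is at scene (387,250) and top (206,164). The knob's white line points at the white dot. Next I'll measure these.

Run:
```python
from m import *
np.set_printoptions(precision=4,suppress=True)
red=lambda h:((h[...,0]<7)|(h[...,0]>172))&(h[...,1]>140)&(h[...,2]>60)
redt=lambda h:((h[...,0]<9)|(h[...,0]>168))&(h[...,1]>100)&(h[...,2]>60)
cen=lambda m:np.argwhere(m)[:,::-1].mean(0)
hs,ht=cen(box(S,402,196,422,218,red)),cen(box(T,176,207,186,218,redt))
rs,rt=cen(box(S,378,243,394,258,red)),cen(box(T,200,158,211,170,redt))
print('handle',hs,ht,tri(S,hs,T,ht)); print('ring',rs,rt,tri(S,rs,T,rt),plane(S,*rs,.223),plane(T,*rt,.223))
s=lambda x,y:(x/4+260,y/4+165); t=lambda x,y:(x/6+150,y/6+155)
print('handletop',tri(S,s(612,147),T,t(180,340)),plane(S,*s(612,147),.183),)
for n,a,b,z in(('post',(780,376),(38,53),.2),('tower',(330,318),(524,56),.24),('pipeend',(575,347),(264,55),.221),('hooktop l',(585,213),None,.152),('hooktop r',(638,217),None,.152)):
    print(n,tri(S,s(*a),T,t(*b)) if b else '',plane(S,*s(*a),z))
# tray rim corners (top, z .042) scene and top
for a in((503,248),(640,238),(660,338),(522,340)): print('trayS',plane(S,*s(*a),.042))
for a in((125,250),(275,232),(295,355),(137,375)): print('trayT',plane(T,*t(*a),.042))
print('knob line',plane(T,*t(420,425),.1),plane(T,*t(448,462),.1),'white dot',plane(S,*s(398,184),.06),'green',plane(S,*s(344,181),.06),plane(T,*t(482,423),.06),'knobS',plane(S,*s(366,130),.099), plane(S,*s(373,150),.067))
```

```text
handle [411.7069 206.4828] [180.2083 212.6667] (array([0.4696, 0.3494, 0.1605]), np.float64(8.782474838244074e-05))
ring [386.8571 250.1714] [205.2 164.2] (array([0.6463, 0.249 , 0.2215]), np.float64(6.834544250779406e-05)) [0.647  0.2487 0.223 ] [0.646  0.2488 0.223 ]
handletop (array([0.4704, 0.3455, 0.1889]), np.float64(0.0007501736978462379)) [0.4668 0.3478 0.183 ]
post (array([0.6521, 0.4381, 0.1959]), np.float64(0.00023059905748629774)) [0.654  0.4365 0.2   ]
tower (array([0.643 , 0.128 , 0.2382]), np.float64(0.0014235400061637096)) [0.6439 0.1285 0.24  ]
pipeend (array([0.6473, 0.2931, 0.2183]), np.float64(0.0032490013164394034)) [0.6487 0.294  0.221 ]
hooktop l  [0.5059 0.3317 0.152 ]
hooktop r  [0.5075 0.3707 0.152 ]
trayS [0.4782 0.2957 0.042 ]
trayS [0.464  0.4069 0.042 ]
trayS [0.5525 0.4124 0.042 ]
trayS [0.5591 0.3043 0.042 ]
trayT [0.5475 0.4103 0.042 ]
trayT [0.5603 0.3088 0.042 ]
trayT [0.4763 0.2936 0.042 ]
trayT [0.4623 0.4001 0.042 ]
knob line [0.4244 0.2025 0.1   ] [0.4001 0.1837 0.1   ] white dot [0.4332 0.2108 0.06  ] green [0.4324 0.1672 0.06  ] [0.4291 0.1651 0.06  ] knobS [0.4075 0.1805 0.099 ] [0.4062 0.1906 0.067 ]
```

```bash
python3 -m handwheel '[[1,[0,0,-0.01],-0.18],[1,[0,0,-0.01],-0.18],[1,[0,0,-0.01],-0.18],[1,[0,0,0],-0.18],[1,[0,0,0],-0.18],[1,[0,0,0],-0.18],[1,[0,0,0],-0.18],[1,[0,0,0],-0.18]]' 4 >/dev/null
python3 -m handwheel '[[1,[0,0,0],-0.13],[1,[0,0,0],-0.13],[1,[0,0,0],0]]' >/dev/null
python3 go.py 0.468 0.349 0.28 186.3
```

```text
t42.4 at [ 0.4977 -0.2092  0.2856] yaw -173.4 | shift x -0.0349 y 0.5579 z 0.0056 turn 0.006 gap 0.0867 F 0.0 cf [-0.   1.  -0.2] q6 -2.23
```

```bash
python3 -m handwheel '[[1,[0,0.045,0],0],[1,[0,0.055,0],0],[1,[0,0.055,0],0],[1,[0,0.055,0],0],[1,[-0.01,0.055,0],0],[1,[-0.01,0.055,0],0],[1,[-0.01,0.055,0],0],[1,[-0.005,0.055,0],0]]' >/dev/null
python3 -m handwheel '[[1,[0,0.055,0],0],[1,[0,0.05,0],0],[1,[0,0,0],0],[1,[0,0,0],0]]' >/dev/null
python3 go.py 0.468 0.349 0.2 186.3
```

```text
t43.9 at [0.4705 0.3248 0.2853] yaw -173.5 | shift x -0.0002 y 0.0244 z 0.0853 turn 0.004 gap 0.0874 F 0.0 cf [ 0.9 -1.1  0. ] q6 -1.22
```

```bash
python3 -m handwheel '[[1,[0,0.024,0],0],[1,[0,0,0],0],[1,[0,0,0.03],0],[1,[0,0,0.04],0],[1,[0,0,0.01],0],[1,[0,0,0],0],[1,[0,0,0],0]]' >/dev/null
python3 go.py 0.468 0.349 0.144 186.3
python3 - <<'E'
from m import *
a=S['img'][165:265,360:460];b=T['img'][180:240,150:210]
cv2.imwrite('pics/b3.png',cv2.cvtColor(np.hstack([cv2.resize(a,(400,400),interpolation=2),cv2.resize(b,(400,400),interpolation=2)]),4))
E
```

```text
t44.8 at [0.4695 0.3487 0.2076] yaw -173.5 | shift x 0.0015 y 0.0005 z 0.0636 turn 0.004 gap 0.0870 F 0.0 cf [ 0.2 -0.1  0.4] q6 -1.18
```

View pics/b3.png

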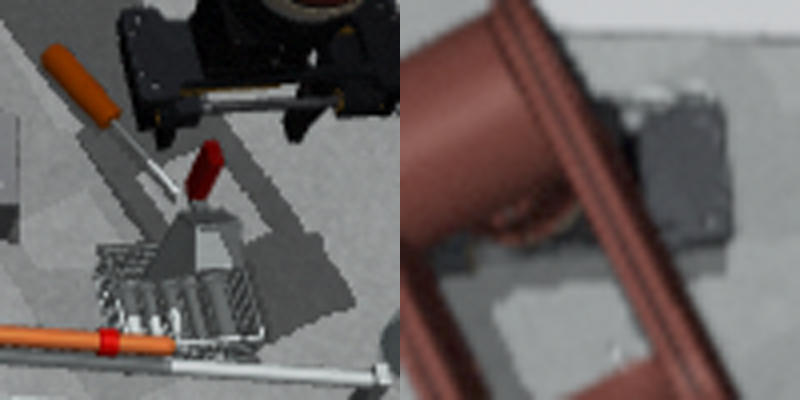

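The fingers sit on either side of the red handle at crop (205,170), and the basket has not moved. I'll descend and grip.

```bash
python3 -m handwheel '[[1,[0,0,0.03],0],[1,[0,0,0.03],0],[1,[0,0,0.003],0],[1,[0,0,0],0],[-1,[0,0,0],0],[-1,[0,0,0],0],[-1,[0,0,0],0],[-1,[0,0,0],0]]' 60
python3 -m handwheel '[[-1,[0,0,0],0],[-1,[0,0,0],0],[-1,[0,0,-0.005],0],[-1,[0,0,-0.015],0],[-1,[0,0,-0.02],0],[-1,[0,0,-0.02],0],[-1,[0,0,0],0],[-1,[0,0,0],0]]' 60
python3 go.py 0.6032 0.347 0.23 178.5
```

```text
clock: 45.88
eef_pos: [0.4685, 0.3485, 0.1428]
orientation: [3.142, 0.0, -3.027]
contact_force: [-0.2, 1.2, 0.3]
finger_gap: 0.055
finger_force: 0.0
clock: 46.88
eef_pos: [0.4681, 0.3484, 0.2023]
orientation: [-3.141, -0.0, -3.027]
contact_force: [0.6, -0.6, -2.9]
finger_gap: 0.0112
finger_force: 60.0
t46.9 at [0.4681 0.3484 0.2023] yaw -173.5 | shift x -0.1340 y -0.0168 z -0.0277 turn 0.140 gap 0.0112 F 60.0 cf [ 0.6 -0.6 -2.9] q6 -1.18
```

```bash
python3 -m handwheel '[[-1,[0,0,-0.02],0.05],[-1,[0,0,-0.02],0.05],[-1,[0,0,-0.015],0.04],[-1,[0,0,0],0],[-1,[0,0,0],0]]' 60 >/dev/null
python3 go.py 0.605 0.349 0.245 178.4
python3 - <<'E'
from m import *
red=lambda h:((h[...,0]<7)|(h[...,0]>172))&(h[...,1]>140)&(h[...,2]>60)
a=S['img'][150:270,330:470]
cv2.imwrite('pics/b4.png',cv2.cvtColor(cv2.resize(a,None,fx=5,fy=5,interpolation=2),4))
E
```

```text
t47.5 at [0.4678 0.3481 0.256 ] yaw 178.6 | shift x -0.1372 y 0.0043 z 0.0110 turn 0.003 gap 0.0115 F 60.0 cf [-0.3  0.8 -2. ] q6 -1.04
```

View pics/b4.png

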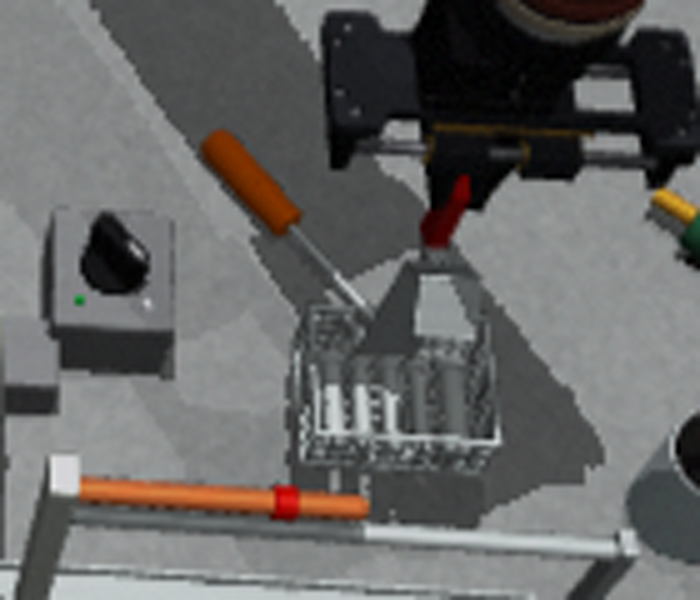

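The view budget is now used up. This picture shows the basket held level, with the hook's front leg at crop (445,305), the ring at (286,503) and the free rail to the right of (370,530). From here I'll work by numbers.

Run:
```python
from m import *
f=lambda P:((np.array(proj(S,P))-[330,150])*5).round()
# expected front-leg outline at current pose (basket x axis ~ (1,-.025))
gx,gy,z=.4678,.3481,.256
for dx,dy,dz in((44,-18,4+5.6),(44,18,4+5.6),(70,-18,-17),(70,18,-17)): print(f([gx+dx/1e3,gy+dy/1e3,z+dz/1e3]))
```

```text
[430. 249.]
[496. 252.]
[423. 315.]
[488. 317.]
```

Run:
```python
from m import *
f=lambda P:((np.array(proj(S,P))-[330,150])*5).round()
gx,gy,z=.4678,.3481,.256
for tilt in(0,.1,.2):
  print(tilt)
  for n,dx,dy,h in(('rimFL',91,-55,42),('rimFR',91,55,42),('botFL',91,-55,0),('botFR',91,55,0),('rimBL',1,-55,42),('rimBR',1,55,42),('legL',70,-18,125),('legR',70,18,125),('handletop',11,0,183)):
    dz=h-162
    c,s=np.cos(tilt),np.sin(tilt); X=dx*c+dz*s; Z=-dx*s+dz*c
    print(n,f([gx+X/1e3,gy+(dy-.025*dx)/1e3,z+.019+Z/1e3]))
# detect handle's visible red
red=lambda h:((h[...,0]<7)|(h[...,0]>172))&(h[...,1]>140)&(h[...,2]>60)
p=np.argwhere(box(S,405,175,440,210,red))[:,::-1];print((p.min(0)-[330,150])*5,(p.max(0)-[330,150])*5)
```

```text
0
rimFL [321. 415.]
rimFR [511. 423.]
botFL [305. 448.]
botFR [490. 455.]
rimBL [312. 282.]
rimBR [496. 290.]
legL [419. 315.]
legR [484. 318.]
handletop [471. 169.]
0.1
rimFL [316. 403.]
rimFR [504. 411.]
botFL [300. 429.]
botFR [483. 437.]
rimBL [310. 265.]
rimBR [493. 272.]
legL [415. 315.]
legR [480. 318.]
handletop [471. 174.]
0.2
rimFL [311. 389.]
rimFR [498. 397.]
botFL [296. 409.]
botFR [476. 416.]
rimBL [309. 247.]
rimBR [492. 254.]
legL [411. 314.]
legR [476. 316.]
handletop [471. 178.]
[435 175] [465 240]
```

Run:
```python
from m import *
g=cv2.cvtColor(S['img'],7)
np.set_printoptions(linewidth=250)
print('cols',list(range(388,434)))
for r in range(196,246): print(r,' '.join('%3d'%v for v in g[r,388:434]))
```

```text
cols [388, 389, 390, 391, 392, 393, 394, 395, 396, 397, 398, 399, 400, 401, 402, 403, 404, 405, 406, 407, 408, 409, 410, 411, 412, 413, 414, 415, 416, 417, 418, 419, 420, 421, 422, 423, 424, 425, 426, 427, 428, 429, 430, 431, 432, 433]
196  72 106  84  73  77  78  77  78  76  77  76  75  76  76  77  77  75  77  77  77  78  74  73  75  77  76  40  16  17  19  25  22  53 140 147 147 144 141 146 144 144 147 149 150 146 143
197  72  78 103  83  75  76  78  78  75  79  77  76  73  74  75  75  80  76  78  78  78  77  75  75  76  75  35  14  15  21  20  30 106 148 143 144 143 139 144 143 141 141 145 145 143 143
198  68  75  81 105  81  78  79  79  78  77  76  75  76  77  78  77  82  77  75  76  76  79  77  74  76  77  42  26  21  19  21  37  85 142 144 140 142 142 140 142 143 143 143 143 142 144
199  67  68  65  84 107  74  78  77  77  76  76  77  77  79  79  78  77  75  75  75  75  74  76  77  76  78  55  57  64  49  52  59  77  91 141 138 139 138 144 149 147 142 142 145 146 143
200  76  66  65  66  92 109  75  78  77  74  75  77  78  78  79  79  77  77  77  74  75  73  78 134 133 129  59 
[... 7835 characters left out ...]
  90  63  70  72  68  63  73  77  99  70  78  52  72  51  73 114  61  53  53  71  66  97 108  80  67  90 127  82  72  80  79  76  76  75
243  62  65  67  73  57  63  62  66  72  90  63  77  73  69  88  74  74  87 103  99  90  89 103  99  85 101  97  86  87 140 148  59 102 107 108  72  82  92  72  73  79  78  79  78  79  78
244  63  65  65  68  64  66  63  63  67 119  62  64  65  68  71  66  68  71  74  74  71  56  64  68  67  65  69  66  70  88  91  70  81  99  93 103 101 104  91  80  76  77  76  78  78  81
245  65  67  64  67  65  65  65  63  69 127  64  62  62  69 124 120  66  66  67  66  65  64  64  65  66  65  78  66  67  65  67  66  67  69  69  73  73  63  84  81  80  78  75  79  78  78
```

Run:
```python
from m import *
f=lambda P:((np.array(proj(S,P))-[330,150])*5).round()
gx,gy,_=observe()['eef_pos'];print(observe()['eef_pos'])
print('handle bottom',f([gx+.011,gy-.006,.232]),f([gx+.011,gy+.006,.232]))
print('tips',f([gx+.0095,gy,.256]),f([gx+.0095,gy+.015,.256]),f([gx,gy-.05,.30]))
```

```text
[0.46835697 0.34851502 0.25746851]
handle bottom [430. 232.] [451. 233.]
tips [452. 208.] [479. 209.] [380. 146.]
```

Comparing the numbers: the fingers were still closing when the lift began, so the grip sits about 20 mm too high on the handle. I'll set the basket back down and regrip it deeper.

```bash
python3 -m handwheel '[[-1,[0,0,0.03],0],[-1,[0,0,0.03],0],[-1,[0,0,0.02],0],[-1,[0,0,0.005],0],[-1,[0,0,0],0],[-1,[0,0,0],0]]' 60
python3 -m handwheel '[[-1,[0,0,0.003],0],[-1,[0,0,0.003],0],[-1,[0,0,0.003],0],[-1,[0,0,0],0]]' 60
```

```text
clock: 48.75
eef_pos: [0.4693, 0.349, 0.1741]
orientation: [3.14, 0.002, 3.116]
contact_force: [0.2, 0.7, -2.3]
finger_gap: 0.0113
finger_force: 60.0
clock: 49.25
eef_pos: [0.4686, 0.349, 0.1681]
orientation: [3.141, 0.002, 3.116]
contact_force: [-10.9, -5.2, 21.2]
finger_gap: 0.0115
finger_force: 60.0
```

```bash
python3 -m handwheel '[[-1,[0,0,-0.001],0],[0.2,[0,0,0],0],[0.2,[0,0,0],0],[0.2,[0,0,0],0],[0.2,[0,0,0],0],[0.2,[0,0,0.01],0],[0.2,[0,0,0.01],0],[0.2,[0,0,0],0]]' 60
python3 go.py 0.468 0.349 0.144 178.5
```

```text
clock: 50.25
eef_pos: [0.4673, 0.3479, 0.1426]
orientation: [-3.14, -0.003, 3.116]
contact_force: [-0.6, -0.8, -0.3]
finger_gap: 0.052
finger_force: 0.0
t50.2 at [0.4673 0.3479 0.1426] yaw 178.5 | shift x -0.0006 y 0.0011 z -0.0014 turn 0.000 gap 0.0520 F 0.0 cf [-0.6 -0.8 -0.3] q6 -1.04
```

```bash
python3 -m handwheel '[[-1,[0,0,0],0],[-1,[0,0,0],0],[-1,[0,0,0],0],[-1,[0,0,0],0],[-1,[0,0,0],0],[-1,[0,0,0],0],[-1,[0,0,0],0],[-1,[0,0,0],0]]' 60
python3 -m handwheel '[[-1,[0,0,-0.01],0],[-1,[0,0,-0.02],0],[-1,[0,0,-0.025],0],[-1,[0,0,-0.025],0],[-1,[0,0,-0.013],0],[-1,[0,0,0],0],[-1,[0,0,0],0]]' 60
python3 go.py 0.605 0.349 0.235 178.5
python3 - <<'E'
from m import *
g=cv2.cvtColor(S['img'],7)
f=lambda P:np.array(proj(S,P)).round(1)
gx,gy,z=observe()['eef_pos']
for dx,dy,h in((44,-18,153),(44,18,153),(70,-18,125),(70,18,125)): print(f([gx+dx/1e3,gy+(dy-.025*dx)/1e3,z+.019+(h-161.6)/1e3]))
for r in range(188,226): print(r,' '.join('%3d'%v for v in g[r,405:435]))
E
```

```text
clock: 51.25
eef_pos: [0.4683, 0.3486, 0.1446]
orientation: [3.142, -0.0, 3.116]
contact_force: [-0.9, 0.3, 1.9]
finger_gap: 0.0114
finger_force: 60.0
clock: 52.12
eef_pos: [0.4678, 0.3482, 0.2365]
orientation: [-3.141, -0.001, 3.116]
contact_force: [0.1, 0.9, -2.7]
finger_gap: 0.0113
finger_force: 60.0
t52.1 at [0.4678 0.3482 0.2365] yaw 178.5 | shift x -0.1371 y 0.0044 z 0.0015 turn 0.000 gap 0.0113 F 60.0 cf [ 0.1  0.9 -2.7] q6 -1.04
[413.9 203.4]
[426.9 203.9]
[412.  216.5]
[424.9 217. ]
188  78  77  80  79  78  77  93 136  30   6   5   7   9   8  10  10  12  10  11  18   5   7   4   2  16  94  64  16   9  10
189  77  77  80  76  77  76  77  87  61   5   5   2   4   6  12  16  22  19  12  11  11   6   5  11  97 137  67  34  33  34
190  79  79  78  79  77  77  77  75  55   3   3   3   8  11  11  20  21  19  17   8   9   3  15  98 141 147 135 129 132 133
191  80  80  80  82  81  77  79  79  57   1   4   3   3   8  16  21  20  21  11   8   3  16  96 135 147 150 149 146 149 147
192  79  80  80  81  82  79  80  80  72   3   4   1   3  10  17  20  22  17  10   7  11  65 140 142 145 144
[... 3408 characters left out ...]
 133 108 116 139 131  97 131 135  81  69  95  69  59 116  74  76  74  76  76  77
221  78  83  95 103 100  88  79  75 117 125 120 116 103  99 105 104 114 127  83  66 109  74  44 111  72  73  76  78  77  77
222  66  81  87  92  87  92  74  89 101 104 105  97  74  81  87  85  85  89 102 110  63  72  80 107  72  75  75  78  79  79
223  67  70  88  99  97  76  71  76  85  85  79  78  74  73  89  95 100  96  78  96  66  83  65 102  66  76  74  79  79  78
224  59  62  87 102  98  77  86  71  94 101  97  99  68  70  88  97 103  98  60  65  84  49  81  86  78  75  77  76  74  79
225  72  64  87 101 103  71  73  69  96 106  82  81  65  65  88  98 102  96  51  79  63  60  90  79  81  76  76  76  74  75
```

The model now matches the picture to about 1 px. Next I'll carry the basket over the free end of the rail and lower it.

```bash
python3 -m handwheel '[[-1,[-0.03,0.002,0],0],[-1,[-0.04,0,0],0],[-1,[-0.04,0,0],0],[-1,[-0.026,0,0],0],[-1,[0,0,0],0],[-1,[0,0,0],0]]' 60
python3 go.py 0.605 0.350 0.194 178.4
python3 - <<'E'
from m import *
f=lambda P:np.array(proj(S,P)).round(1)
g=cv2.cvtColor(S['img'],7)
gx,gy,z=observe()['eef_pos']
for dx,dy,h in((44,-18,153),(44,18,153),(70,-18,125),(70,18,125)): print(f([gx+dx/1e3,gy+(dy-.025*dx)/1e3,z+.019+(h-161.6)/1e3]))
for r in range(240,272): print(r,' '.join('%3d'%v for v in g[r,400:436]))
E
```

```text
clock: 52.98
eef_pos: [0.6035, 0.3469, 0.2363]
orientation: [-3.141, -0.002, 3.116]
contact_force: [-1.0, 0.1, -2.5]
finger_gap: 0.0117
finger_force: 60.0
t53.0 at [0.6035 0.3469 0.2363] yaw 178.5 | shift x -0.0015 y 0.0032 z 0.0423 turn 0.002 gap 0.0117 F 60.0 cf [-1.   0.1 -2.5] q6 -1.14
[419.2 247.5]
[433.  248.1]
[417.2 261. ]
[430.9 261.6]
240  86 144 147 160 157 151 151 150 151 151 149 149 149 150 154 155 158 158 151  83  21  22  24  21  25  59  81  82  82  78  80  81  97 149 151 154
241 142 150 151 156 153 151 150 153 152 154 148 149 149 148 153 152 159 158 154 115  42  66  51  53  56  78  81  80  86  84  79  80  85 148 151 153
242  98 148 154 154 153 149 151 152 153 150 152 151 149 153 156 153 157 156 155 123  41  96  87  90  90  80  81  80  84  83  83  82  82  97 148 149
243  83 153 159 155 153 152 151 153 151 151 153 156 153 154 158 153 131 128 128 146  36  97  92  95  97 121  81  81  83  81  81  81  83  84  98 148
244  79 102 154 156 153 152 150 152 152 154 155 157 157 155 158 128  71  82  80  89  84  66  68  75  90 105  81  86  83  82  81  82  83  82  87 151
245  80  88 1
[... 3282 characters left out ...]
  78  63  82 101 106  65  99  73  85 108 108  90  89  83  70  91 103 107 105  81  82  58  74  79  53 100  80
268 107 106  95  95  75  92 133 126  82  72  53  80 101 107  91  99  65  85 104 112 104 100  85  69  90 103 108 105  89  58  56  97  75  49  94  81
269 106 108  94  92  86  87 106 110 134  92  67  80 102 107 103 111  79  82 103 110  85  62  72  67  88 102 110 107  98  71  84 113  66  65  92  80
270 106 106  95  77  69  82 106 110 101  93  79  79 100 109 102 105  91  78 102 110 101 103  74  66  88 102 109 108  92  72  98  78  61  69  86  68
271 200 196 157  65  64  81 106 113 103  99  93  78 101 110 104  99 100  76 103 111  72  90  68  62  84 101 107 106  92  75  80  74  81  72  82  83
```

```bash
python3 -c "
from h import *
c=snap('scene')
for u,v in((405,256.4),(412,256.7)): print(plane(c,u,v,.19))"
python3 -m handwheel '[[-1,[0,0.002,0],0],[-1,[0,0,0.01],0],[-1,[0,0,0.01],0],[-1,[0,0,0.01],0],[-1,[0,0,0.006],0],[-1,[0,0,0],0],[-1,[0,0,0],0]]' 60
python3 go.py 0.605 0.350 0.194 178.4
```

```text
[0.64773188 0.3049117  0.19      ]
[0.6477753  0.32396317 0.19      ]
clock: 54.0
eef_pos: [0.6047, 0.3491, 0.2019]
orientation: [3.141, 0.001, 3.116]
contact_force: [0.9, -1.4, -2.0]
finger_gap: 0.0115
finger_force: 60.0
t54.0 at [0.6047 0.3491 0.2019] yaw 178.5 | shift x -0.0003 y 0.0009 z 0.0079 turn 0.002 gap 0.0115 F 60.0 cf [ 0.9 -1.4 -2. ] q6 -1.13
```

```bash
python3 -m handwheel '[[-1,[0,0,0.003],0],[-1,[0,0,0.003],0],[-1,[0,0,0],0],[-1,[0,0,0],0]]' 60
python3 -m handwheel '[[-1,[0,-0.02,0],0],[-1,[0,-0.025,0],0],[-1,[0,-0.025,0],0],[-1,[0,-0.02,0],0],[-1,[0,-0.009,0],0],[-1,[0,0,0],0],[-1,[0,0,0],0]]' 60
python3 go.py 0.6023 0.250 0.194 178.4
```

```text
clock: 54.5
eef_pos: [0.6048, 0.3492, 0.1966]
orientation: [3.141, 0.001, 3.116]
contact_force: [-0.7, -0.8, 3.3]
finger_gap: 0.0116
finger_force: 60.0
clock: 55.38
eef_pos: [0.602, 0.2492, 0.1965]
orientation: [-3.141, 0.0, 3.115]
contact_force: [-2.9, -0.8, 5.5]
finger_gap: 0.0111
finger_force: 60.0
t55.4 at [0.602  0.2492 0.1965] yaw 178.5 | shift x -0.0003 y 0.0008 z 0.0025 turn 0.002 gap 0.0111 F 60.0 cf [-2.9 -0.8  5.5] q6 -1.27
```

```bash
python3 -m handwheel '[[-0.5,[0,0,0],0],[0,[0,0,0],0],[0.2,[0,0,0],0],[0.2,[0,0,0],0],[0.2,[0,0,0],0],[0.2,[0,0,-0.02],0],[0.2,[0,0,-0.04],0],[0.2,[0,0,-0.05],0]]' 60
python3 -m handwheel '[[0.2,[0.04,0,-0.03],0],[0.2,[0.05,0,0],0],[0.2,[0.05,0,0],0],[0.2,[0.05,0,0],0],[0.2,[0,0,0],0],[0.2,[0,0,0],0]]' 60
python3 - <<'E'
from m import *
f=lambda P:np.array(proj(S,P)).round(1)
g=cv2.cvtColor(S['img'],7)
redt=lambda h:((h[...,0]<9)|(h[...,0]>168))&(h[...,1]>100)&(h[...,2]>60)
red=lambda h:((h[...,0]<7)|(h[...,0]>172))&(h[...,1]>140)&(h[...,2]>60)
for n,c,b,k in(('S',S,(370,215,420,265),red),('T',T,(180,155,225,200),redt)):
    for r in rects(box(c,*b,k),4): print(n,r)
hx,hy,ax=.6465,.249,.1985
for dx,dy,dz in((0,-18,5.6),(0,18,5.6),(26,-18,-22),(26,18,-22),(-44,0,36),(-44,0,-28)): print((dx,dy),f([hx+dx/1e3,hy+dy/1e3,ax+dz/1e3]))
for r in range(244,272): print(r,' '.join('%3d'%v for v in g[r,370:406]))
E
```

```text
clock: 56.38
eef_pos: [0.6014, 0.2499, 0.3072]
orientation: [-3.141, -0.001, 3.116]
contact_force: [0.1, 0.5, -0.1]
finger_gap: 0.0524
finger_force: 0.0
clock: 57.12
eef_pos: [0.4127, 0.2551, 0.3372]
orientation: [3.141, 0.003, 3.116]
contact_force: [0.2, -0.0, 0.1]
finger_gap: 0.0526
finger_force: 0.0
S (array([385.97296143, 237.66217041]), (5.425166606903076, 15.782302856445312), np.int32(61))
S (array([387., 250.]), (6.0, 4.0), np.int32(33))
T (array([205., 164.]), (4.0, 4.0), np.int32(18))
T (array([205., 176.]), (6.0, 4.0), np.int32(27))
T (array([188. , 195.5]), (7.0, 16.0), np.int32(71))
(0, -18) [378.8 252.7]
(0, 18) [392.2 253.2]
(26, -18) [377.5 265.7]
(26, 18) [390.8 266.2]
(-44, 0) [386.6 233.3]
(-44, 0) [381.9 243.8]
244 133 131 132 133 130 125 125 127 128 130 124  36  19  22  21  30 100 136 136 140 143 144 144 143 141 136 138 135 135 137 136 145 145 144 143 143
245 126 129 129 131 130 129 126 129 144 142 135  60  48  19  26  68 135 135 141 141 143 144 141 141 142 140 139 140 139 135 138 144 142 142 143 145
246 105 124 127 130 132 140 141 142 144 143 134  64 163 161 161 
[... 3083 characters left out ...]
  60  82  88 114 106  81  63  83  94  96 135 129 155 104  72  46  85 199 110 112 113 109 137 135 132 159 158
268 201 124  89  79  92 167 193  94  54  69  69  89 107  81  78  66  69  85 114 197 182  78  85  56  83  72 202 135 153 151 151 142 141  84  92  92
269 205 129 149 164  97 171 205  99  65  82  65 104 121  85  81  68  64  81 118 208 194 102 160  58 145  60 130 155 189 189 188 186 186 180 180 179
270 205 127 174 173  96 172 205  99  63  88  67 106 121  91  85  62  63  92 118 208 195 114 106 182 102  73 107 162 193 193 192 192 193 192 192 193
271 130 165 182 200  92 122 185 100  98  90  66 106 122  93  66  61  70  92 112 144 197 118  83 170 133  76 104 134 194 193 195 195 194 195 195 194
```

The hook's front leg is at cols 378–390.5 and I predicted 377.5–390.8 for perfect centring, so it sits within about 1 mm of the ring. Next I'll check tilt and cups, and locate the knob.

Run:
```python
from m import *
f=lambda P:np.array(proj(S,P)).round(1)
g=cv2.cvtColor(S['img'],7)
for t in(-.1,0,.1):
    r=[]
    for dx,h in((47,42),(47,0)):
        dz=h-147;c,s=np.cos(t),np.sin(t); r.append(f([.6465+(dx*c+dz*s)/1e3,.249,.1985+(-dx*s+dz*c)/1e3]))
    print('tilt',t,r)
print([(r,int(np.median(g[r,366:400])),int(np.percentile(g[r,366:400],85))) for r in range(272,306)])
print('clock',observe()['clock'])
dark=lambda h:h[...,2]<50
for n,c,b in(('S',S,(340,185,364,212)),('T',T,(210,218,236,244))):
    for r in rects(box(c,*b,dark),15): print(n,r,plane(c,*r[0],.085))
t=lambda x,y:(x/6+150,y/6+155)
print('console',np.mean([plane(T,*t(*a),.06) for a in((388,395),(510,395),(508,530),(385,527))],0))
```

```text
tilt -0.1 [array([379.4, 287. ]), array([376.8, 293.4])]
tilt 0 [array([378.8, 284.2]), array([376.1, 289.3])]
tilt 0.1 [array([378.3, 281.2]), array([375.5, 285. ])]
[(272, 114, 150), (273, 104, 125), (274, 102, 125), (275, 100, 139), (276, 103, 176), (277, 106, 182), (278, 107, 185), (279, 102, 194), (280, 101, 197), (281, 121, 179), (282, 133, 191), (283, 165, 194), (284, 144, 188), (285, 105, 131), (286, 88, 125), (287, 76, 115), (288, 95, 116), (289, 95, 166), (290, 90, 167), (291, 102, 184), (292, 167, 193), (293, 111, 193), (294, 107, 190), (295, 127, 173), (296, 168, 186), (297, 150, 187), (298, 80, 119), (299, 100, 121), (300, 136, 139), (301, 139, 143), (302, 140, 144), (303, 141, 144), (304, 142, 144), (305, 141, 144)]
clock 57.325
S (array([351.75003052, 201.75003052]), (14.849241256713867, 12.727920532226562), np.int32(147)) [0.41470433 0.18294564 0.085     ]
console [0.40316225 0.1876203  0.06      ]
```

Tilt is about 0.03 rad, and the basket hangs well. Next is the switch: knob axis at about (0.4045, 0.1875), bar at 38.5° when off.

```bash
python3 -m handwheel '[[0.2,[0,0,0],-0.175],[0.2,[0,0,0],-0.175],[0.2,[0,0,0],-0.175],[0.2,[0,0,0],-0.175],[0.2,[0,0,0],0],[0.2,[0,0,0],0]]' 20 >/dev/null
python3 go.py 0.4045 0.1875 0.2 218.5
python3 - <<'E'
from m import *
dark=lambda h:h[...,2]<50
for r in rects(box(S,340,185,364,212,dark),15): print('S',r)
v=hsv(T)[...,2]
for r in range(222,240): print(r,' '.join('%3d'%x for x in v[r,212:238]))
print(proj(T,[.4045,.1875,.085]))
E
```

```text
t58.1 at [0.4123 0.2548 0.3353] yaw -141.6 | shift x 0.0479 y -0.0479 z 0.1353 turn -0.002 gap 0.0520 F 0.0 cf [-0.1  0.5  0.5] q6 -1.85
S (array([351.75003052, 201.75003052]), (14.849241256713867, 12.727920532226562), np.int32(147))
222  79 109 105 133 147 150 152 156 163 162 164 165 165 165 165 165 162 158 153 155 155 154 132 146 163 169
223 122 137 116 138 150 154 155 166 165 164 163 163 164 164 165 166 164 158 155 155 156 155 126 141 163 168
224 145 146 116 137 151 155 160 179 170 162 162 162 163 163 165 166 164 162 156 155 155 154 122 138 153 156
225 149 147 114 137 154 162 166 183 169 154 157 159 154 160 162 164 164 168 158 155 155 152 119 114 125 132
226 152 148 116 143 158 163 167 170 154 125 127 132 120 131 136 148 158 164 161 155 156 154 114  94 121 131
227 151 151 116 146 161 164 163 142 134 114  86  73  71  77  82 110 144 160 161 158 155 152 114 100 139 148
228 150 154 120 148 161 164 160 115 108 123 116  71  55  65  65  76 111 152 163 157 154 152 114 107 141 149
229 149 154 126 150 162 163 157 107  69 103 126  90  46  54  66  67  77 127 156 160 156 152 110 107 143 148
23
[... 441 characters left out ...]
 118 157 167 167 165 141  95  66  60  53  49  60  57  45  86 138 163 167 165 152 104 122 149 151
235  58 111 114 158 167 167 166 161 125  87  75  65  47  52  49  70 130 161 168 168 167 154 103 120 146 154
236  47  77 108 158 166 166 166 164 152 136 118  87  68  67  82 126 159 168 169 168 168 155 107 119 146 155
237  53  53  97 158 168 167 168 166 167 164 154 138 133 133 140 160 168 170 170 168 168 155 106 120 150 155
238  70  48  89 160 169 168 168 168 167 167 166 165 165 165 166 168 170 170 170 169 168 156 106 124 153 153
239  90  51  81 154 167 168 169 169 168 169 169 169 169 169 169 169 170 170 172 170 168 157 107 136 156 156
(np.float64(224.0823421852519), np.float64(231.15940839114623))
```

```bash
python3 -m handwheel '[[0.2,[0.024,-0.024,0.04],0],[0.2,[0.024,-0.024,0.05],0],[0.2,[0,0,0.04],0],[0.2,[0,0,0.04],0],[0.2,[0,0,0.03],0],[0.2,[0,0,0],0],[0.2,[0,0,0],0]]' 20
python3 go.py 0.4045 0.1875 0.074 218.5
```

```text
clock: 59.05
eef_pos: [0.4053, 0.1877, 0.1369]
orientation: [-3.141, 0.002, -2.468]
contact_force: [0.2, 0.3, 0.5]
finger_gap: 0.0524
finger_force: 0.0
t59.0 at [0.4053 0.1877 0.1369] yaw -141.4 | shift x 0.0008 y 0.0003 z 0.0629 turn 0.002 gap 0.0524 F 0.0 cf [0.2 0.3 0.5] q6 -1.99
```

```bash
python3 -m handwheel '[[0.2,[0,0,0.03],0],[0.2,[0,0,0.02],0],[0.2,[0,0,0.012],0],[0.2,[0,0,0],0],[-1,[0,0,0],0],[-1,[0,0,0],0],[-1,[0,0,0],0],[-1,[0,0,0],0]]' 20
python3 -m handwheel '[[-1,[0,0,0],0],[-1,[0,0,0],0],[-1,[0,0,0],0],[-1,[0,0,0],0]]' 20
python3 go.py 0.4045 0.1875 0.074 218.5
```

```text
clock: 60.05
eef_pos: [0.4046, 0.1875, 0.0738]
orientation: [-3.141, 0.0, -2.467]
contact_force: [0.3, -0.1, 0.2]
finger_gap: 0.0204
finger_force: 0.0
clock: 60.55
eef_pos: [0.4046, 0.1873, 0.0737]
orientation: [-3.141, 0.0, -2.467]
contact_force: [1.0, -2.3, 1.1]
finger_gap: 0.0139
finger_force: 20.0
t60.5 at [0.4046 0.1873 0.0737] yaw -141.4 | shift x -0.0000 y 0.0002 z -0.0003 turn 0.002 gap 0.0139 F 20.0 cf [ 1.  -2.3  1.1] q6 -1.99
```

```bash
python3 -m handwheel '[[-1,[0,0,0],0.15],[-1,[0,0,0],0.15],[-1,[0,0,0],0.15],[-1,[0,0,0],0.15],[-1,[0,0,0],0]]' 25
python3 -m handwheel '[[-1,[0,0,0],0.15],[-1,[0,0,0],0.15],[-1,[0,0,0],0.15],[-1,[0,0,0],0.15],[-1,[0,0,0],0.15],[-1,[0,0,0],0.04],[-1,[0,0,0],0],[-1,[0,0,0],0]]' 25
python3 go.py 0.4045 0.1875 0.2 138.3
```

```text
clock: 61.18
eef_pos: [0.4047, 0.1872, 0.0737]
orientation: [-3.141, 0.0, -3.066]
contact_force: [1.2, -2.7, 2.4]
finger_gap: 0.0139
finger_force: 25.0
clock: 62.18
eef_pos: [0.4047, 0.187, 0.0737]
orientation: [-3.141, 0.001, 2.43]
contact_force: [1.1, -4.9, 2.8]
finger_gap: 0.0139
finger_force: 25.0
t62.2 at [0.4047 0.187  0.0737] yaw 139.2 | shift x 0.0005 y 0.0003 z -0.1263 turn 0.016 gap 0.0139 F 25.0 cf [ 1.1 -4.9  2.8] q6 -0.60
```

Turned 1.386 rad. Release, rise clear, and check the knob, cups and basket.

```bash
python3 -m handwheel '[[0.2,[0,0,0],0],[0.2,[0,0,0],0],[0.2,[0,0,0],0],[0.2,[0,0,0],0],[0.2,[0,0,-0.02],0],[0.2,[0,0,-0.05],0],[0.2,[0,0,-0.06],0],[0.2,[0,0,-0.06],0]]' 20 
python3 -m handwheel '[[0.2,[0.03,0.03,-0.05],0],[0.2,[0.03,-0.03,-0.05],0],[0.2,[0.03,-0.03,0],0],[0.2,[0,0,0],0],[0.2,[0,0,0],0]]' >/dev/null
python3 - <<'E'
from m import *
np.set_printoptions(precision=4,suppress=True)
v=hsv(T)[...,2]
for r in range(223,239): print(r,' '.join('%3d'%x for x in v[r,214:236]))
v=hsv(S)[...,2]
for r in range(190,214): print(r,' '.join('%3d'%x for x in v[r,338:366]))
red=lambda h:((h[...,0]<7)|(h[...,0]>172))&(h[...,1]>140)&(h[...,2]>60)
print(rects(box(S,370,215,420,265,red),4))
for n,x,y in(('nr',.4717,-.0435),('nl',.4744,.0665),('fr',.6016,-.0467),('fl',.6044,.0633)): print(n,proj(S,[x,y,.145]))
print(observe()['eef_pos'])
E
```

```text
clock: 63.18
eef_pos: [0.404, 0.1874, 0.2652]
orientation: [-3.142, -0.0, 2.426]
contact_force: [0.9, 1.0, -0.4]
finger_gap: 0.052
finger_force: 0.0
223 123 148 157 157 157 161 155 152 151 153 154 154 155 155 154 154 154 153 155 152 124 143
224 116 140 149 152 155 174 161 154 152 152 152 153 154 155 153 156 153 154 153 151 122 138
225 111 131 150 152 161 181 164 151 150 149 143 149 152 154 154 157 154 152 153 149 117 114
226 112 133 149 154 160 164 154 136 127 124 112 122 130 137 148 153 153 151 154 153 113  94
227 112 134 151 154 154 151 132  99  75  70  69  95 121 112 127 147 153 154 153 153 113  99
228 110 138 150 152 152 138 101  72  59  57  86 146 138  89  84 139 153 154 154 152 111 106
229 115 137 151 153 151 119  80  60  53  56 114 154 113  53  58 117 148 154 154 151 111 107
230 117 139 151 154 148 102  65  52  46  60 102 102  63  41  53  77 141 153 157 153 108 106
231 116 142 153 153 143  95  57  49  54  59  65  50  43  53  60  74 143 156 157 150 106 105
232 115 145 155 154 141  90  55  52  58  57  40  35  53  63  63  77 141 156 156 149 105 114
233 116 146 155 155 148  94  60
[... 3030 characters left out ...]
13 112 113 108 153 135 117 113 113 104 128
212  76  33  66 114 112 115 114 115 115 113 116 118 117 116 115 116 115 115 114 113 113 119 118 117 125 125 116 126
213  74  51  70 114 118 117 117 115 115 115 115 118 117 115 117 117 117 115 115 116 117 126 126 124 126 127 121 129
[(array([386.7623, 236.8853]), (13.851968765258789, 4.798394680023193), np.int32(43)), (array([387., 250.]), (6.0, 4.0), np.int32(33))]
nr (np.float64(280.3098474811919), np.float64(204.5515191006148))
nl (np.float64(316.66129187910764), np.float64(206.7618227244469))
fr (np.float64(277.1508380888505), np.float64(243.19210957475948))
fl (np.float64(315.3842731234332), np.float64(245.62499450461962))
[0.3194 0.2219 0.3582]
```

The line now points at the green dot: in the top view it mirrors its starting direction. The cups and basket have not moved and the arm is clear, so I'm handing in.

```bash
python3 -c "
from rig import job_done
print(job_done())"
```

```text
the job is handed in; nothing more can be done
None
```

I handed the job in at about 64 s with all four cups upside down on pegs, the basket hanging under the red ring, and the blower knob at the green dot; the hand-in gave no verdict.

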